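Tuck a flashing strip under a lapped shingle and hold it down

ROBOT

A 7-joint arm with a two-finger parallel gripper is mounted at the origin on the work surface. World frame = base frame: x ahead of the robot, y to its left, z up, the work surface at z = 0. Lengths are in m, angles in rad, forces in N, time in s.
With the tool pointing down it reaches from about 0.4 to 0.85 m from the base axis. Payload 4.5 kg.
Tool frame: the origin (TCP) lies at the very end of the fingers, on their centre line; the grasp point (between the pads) lies bot.tcp_to_grasp behind it (bot.tcp_to_grasp is the distance from the TCP to the grasp point, in m); z points along the fingers, y is the direction in which the jaws open and shut (so a half turn about z gives the same grasp; the last joint's range is limited). The gripper opens to 88 mm and grips with 3 to 60 N. Pads are 18 mm wide; open, the fingers measure 123 mm over their backs; the gripper's body (75 mm by 187 mm) begins 45 mm behind the grasp point.
Start: joints at [-1.2, 0.689, -0.195, 1.565, 0.157, 0.902, -0.215], TCP at [0.207, 0.59, 0.239] pointing down, gripper open.
Joint ranges: [-3.01, 3.01], [-0.46, 2.08], [-1.47, 1.51], [0.13, 2.56], [-1, 4.14], [0.04, 2.09], [-2.66, 2.66]. Speed limits (rad/s): [2.57, 2.57, 3.14, 3.14, 3.14, 3.14, 3.14].

INTERFACE

Orientations are given as a 3x3 rotation matrix whose columns are the frame's x, y, z axes.
In Python, from station import bot gives the robot as it stands.
- The arm moves only by the tool carry_out, never from a script. Its argument "moves" is a list of rows, each an object of numbers: "x", "y", "z": the shift along the tool's x, y, z scaled (see below); "rx", "ry", "rz": the turn, a rotation vector about the tool's x, y, z scaled (see below); "fingers": the opening, from -1 (shut) to 1 (fully open). In form: [{"x": .., "y": .., "z": .., "rx": .., "ry": .., "rz": .., "fingers": ..}, ...]. A call has 1 to 10 rows; each row shifts and turns the pose as measured when the row begins, along the tool's axes as they then stand; what a row does not reach is not made up. The controller multiplies each number of a shift by 6 cm and each number of a turn by 0.08 rad. A row lasts 1/8 s, in which the tool goes at most 62.5 mm and 10.7 degrees, less where a joint would pass 70% of its speed; a pose out of reach is approached as far as the arm can. A call with a number of a shift or a turn outside -1 to 1 is refused whole. A call with a gripper value outside its range is refused whole. The fingers move at their own pace and stop on an object; "newtons" is the grip in N (left out, the last holds). Time passes only in rows, so rows that do not move let the fingers close. It gives the time, the measured TCP pose, the force and the opening at its end, in the units of the state.
- bot.observe(): the state, without advancing time (a new reading comes with each control period).
- bot.get_image(name): name is "scene" or "top" or "wrist"; returns a dict with "pixels" (400x640x3 uint8, blue, green, red), "fx", "fy", "cx", "cy" (pixels), "rvec" (rotation vector, rad) and "tvec" (3), from world to camera coordinates, as OpenCV has them; the wrist camera has in their place "hand_eye" (4x4, takes a point from camera to tool coordinates, whose origin is the TCP and whose axes are the flange's). Camera axes: x right, y down, z forward; pixel columns grow to the right and rows downward; lengths in m; the calibration is good to about 2 mm. A picture is of the moment at which its call begins: read the wrist's pose just before it. There is no depth.
- bot.finish_job(): hands the job in, once; it reports no verdict.
The state is a dict: "t": time; "joint_pos": joint angles; "qvel": joint speeds; "joint_efforts": joint torques, N m; "position": TCP position; "tool_rot": TCP orientation; "force": force on the tool from outside, world axes, zero at the start; "torque": the same for the moment, N m; "gripper_width": finger opening in m.
Only numpy, scipy, OpenCV 4.12 (cv2) and the standard library are available. Lean on these libraries where they do the work, as an engineer would, in place of code of your own. Each camera call takes 0.05 s, during which the arm holds its last target. There are 200 camera calls.

TASK

Clear the orange scraper off the roof sample board by sliding its blade well into the slot of the dark wooden block, and let go of it there. Then take the aluminium flashing strip by its standing rib, tuck its wide plain edge at least 20 mm under the slate shingle along its whole length without lifting the shingle, and press the strip down flat on the board. Finish while still gripping the strip and pressing it down firmly; do not let go, and leave the other things on the bench where they are.

Things in the scene. Friction and masses are not known exactly. Their poses are not given: they have to be found in the camera images.
- deck: roof sample board, fixed, lying level on the bench: plywood 320 (x) x 280 (y) x 18 mm thick. Origin at the centre of its underside, x pointing away from the robot (up the roof), y along the shingle's lower edge, z up. The near 140 mm (x from -160 to -20 mm) is bare plywood, top 18 mm above the origin. Beyond lies one dark slate shingle across the full width, lapped at its far end by a fixed upper course of slates; highest point 45 mm above the bench
- mouth (a point): middle of the shingle's lower (near) edge, on the board's top surface 18 mm above the bench; axes as the board's. Above it is an opening 13 mm high between the board and the underside of the shingle, which is 6 mm thick (its top is 19 mm above the board). The opening is 244 mm wide (y from -122 to 122 mm, between two fixed side battens whose near ends stand 10 mm behind the shingle's lower edge) and 150 mm deep
- shingle (a joint): lift of the slate shingle about its far edge, rad; 0 = lying at rest level. It lies there by its own weight (0.45 kg) with its near edge free: about 2 N upwards at the near edge, 140 mm from the hinge, lifts it. It must not rise past 0.05 rad (7 mm at the near edge)
- flashing: loose aluminium flashing strip, about 0.2 kg, lying flat on the bench left or right of the board: flange 105 (x) x 150 (y) x 3 mm thick with a standing rib 10 mm thick (x), 150 mm long (y), its top 35 mm above the underside. Origin on the underside, below the middle of the rib; x points to the wide plain edge. The flange reaches from 30 mm before (-x) to 75 mm beyond (+x) the rib's middle plane
- edge_left (a point): corner of the flashing's wide plain edge at +75 mm in x, +75 mm in y of the flashing, on the underside; axes as the flashing's
- edge_right (a point): the other corner of that edge, at +75 mm in x, -75 mm in y of the flashing, on the underside
- scraper: loose scraper, about 0.16 kg, lying across the bare part of the roof board: orange handle 100 (x) x 24 (y) x 24 mm, then a flat steel blade 60 mm wide and 3 mm thick that reaches 80 mm out of the handle, level, its mid-plane 12 mm above the handle's underside. Origin below the middle of the handle on its underside, x points along to the blade. It lies on its handle; the centre of mass is within the handle, about 10 mm ahead of the origin
- blade_tip (a point): middle of the scraper's blade end, 130 mm ahead (x) of the scraper's origin and 12 mm up; axes as the scraper's
- block: dark wooden holder block, fixed on the bench left or right of the board, 75 (x) x 110 (y) x 44 mm high; origin at the centre of its underside. Its front (-x side, towards the robot; an orange stripe runs along the top above it) has a level letterbox slot
- slot (a point): middle of the slot's opening in the block's front face, 12 mm above the bench; x points straight into the slot. The slot is 76 mm wide (y), 14 mm high (from 5 to 19 mm above the bench) and 60 mm deep. With the scraper's handle lying on the bench the blade is level with the slot. The blade end must be more than 40 mm inside
- rule: folded yellow rule, 35 x 170 x 16 mm, lying on the bench between the robot and the roof board; origin at the centre of its underside
- jar: clear screw jar with green cap, 72 mm across, 85 mm tall, standing on the right side of the bench; origin at the centre of its underside
- bottle: white bottle with red cap, 54 mm across, 150 mm tall, standing on the left side of the bench; origin at the centre of its underside
- hammer: claw hammer lying at the left side of the bench; origin under its middle
- tape: yellow tape measure case, 70 x 45 x 65 mm, at the right side of the bench; origin at the centre of its underside

How it is judged:
By the outcome, as a careful person would: the job done as asked, in the order asked, and still so for the second after the job is handed in, while the arm keeps its last pose, push and grip.
It also fails if it takes over 61 s, if anything falls off the work surface, if the arm or the gripper's body presses on something with over 40 N, if the wrist force passes 120 N, or if a joint passes its speed limit or range.

## Working session

There is one attempt and no reset: what is moved stays moved. The work goes in short steps, Python scripts to look and compute and a tool call to move; the robot and the scene stay as the last step left them, time stands still between calls to the robot, and variables do not carry over. Pictures are saved under pics/ and viewed, about 8 in all and at most 12, crops included, and the job is handed in when it is done.

Besides the shell and the picture viewer there is one more tool, called after "Request:" by a JSON object that holds its "method" and its "body". carry_out: Moves the arm, as the interface text tells. Shifts and turns lie within -1 to 1; 1 stands for 6 cm of shift or 0.08 rad of turn. Its arguments: {"type":"object","properties":{"moves":{"type":"array","items":{"type":"object","properties":{"x":{"type":"number"},"y":{"type":"number"},"z":{"type":"number"},"rx":{"type":"number"},"ry":{"type":"number"},"rz":{"type":"number"},"fingers":{"type":"number"}}}},"newtons":{"type":"number"}},"required":["moves"]}

```bash
mkdir -p pics; ls
python3 - <<'E'
from station import bot
import cv2,numpy as np
s=bot.observe();print(s,bot.tcp_to_grasp)
for n in("scene","top"):
    d=bot.get_image(n);cv2.imwrite(f"pics/{n}0.png",d["pixels"]);np.savez(f"{n}0.npz",**d)
    R=cv2.Rodrigues(np.array(d["rvec"],float))[0];print(n,d["fx"],d["cx"],d["cy"],-R.T@np.array(d["tvec"]).ravel(),R[2])
E
```

```text
pics
{'t': 0.0, 'joint_pos': array([-1.20020765,  0.68998784, -0.19450891,  1.56636016,  0.15729715,
        0.90247627, -0.21512743]), 'qvel': array([-1.46411639e-05, -4.72318222e-05,  1.24527207e-03, -1.00465864e-03,
        4.69601103e-04,  4.55603446e-04,  3.19780894e-04]), 'joint_efforts': array([-2.11457968e-04, -5.27543521e+01, -1.26676697e+00, -1.53433353e+01,
       -5.26316394e-02,  6.30933748e-03,  1.69477157e-04]), 'position': array([0.20637391, 0.58927015, 0.23790319]), 'tool_rot': array([[-9.43838373e-01,  3.30407162e-01, -4.82068039e-04],
       [ 3.30407487e-01,  9.43836711e-01, -1.77632688e-03],
       [-1.31917610e-04, -1.83584436e-03, -9.99998306e-01]]), 'force': array([-0.36613298,  0.0578645 ,  0.6105188 ]), 'torque': array([0.04637646, 0.0121995 , 0.01231704]), 'gripper_width': 0.0880796413392493} 0.0187
scene 414.52639796019724 323.2715183906938 192.49839733881467 [ 1.16834005 -0.869018    1.3073829 ] [-0.35854748  0.52648707 -0.77087941]
top 452.84909505596363 314.3509154032322 197.44171025155765 [ 0.31794021 -0.00439324  1.71208092] [ 0.15676145  0.00936291 -0.98759211]
```

View pics/top0.png

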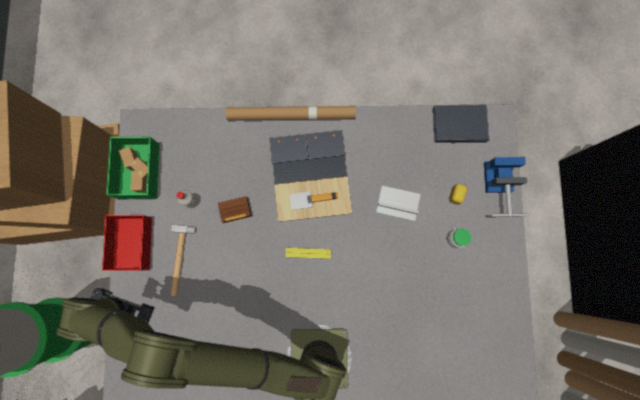

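View pics/scene0.png

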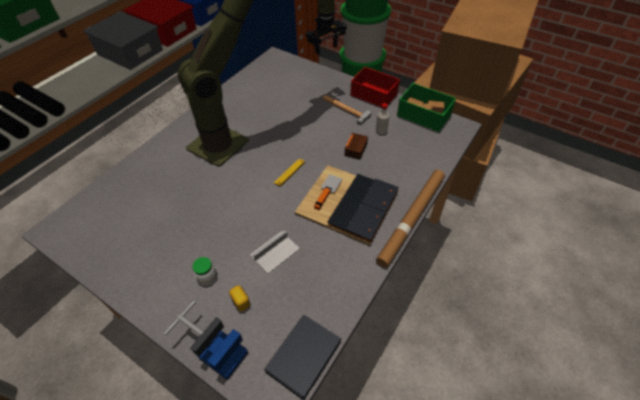

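The top view (up = +x, left = +y) shows: board at ~(313,175) px, scraper at (313,198) with its blade to the left, block at (235,209), flashing at (399,203) with its rib on the near side, rule at (308,253). Next I enlarge it.

Run:
```python
import cv2
im=cv2.imread("pics/top0.png")[125:265,210:430]
cv2.imwrite("pics/crop1.png",cv2.resize(im,None,fx=3.6,fy=3.6,interpolation=cv2.INTER_CUBIC))
```

```text
(no output)
```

View pics/crop1.png

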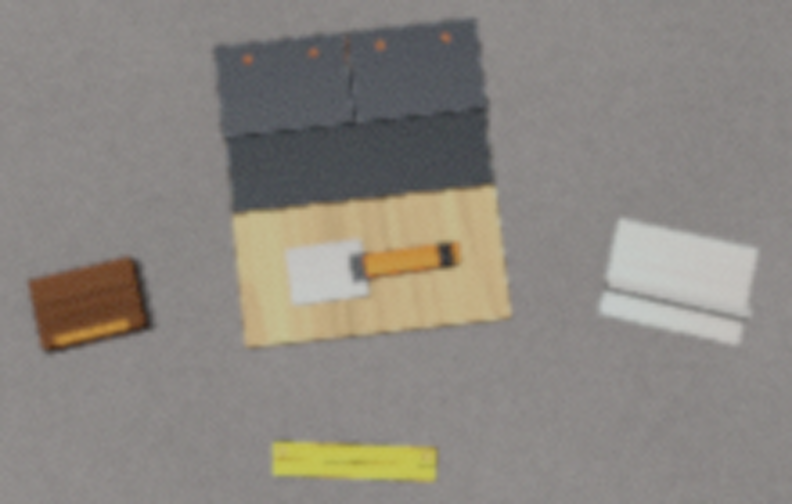

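```bash
cat > h.py <<'E'
import cv2,numpy as np
def cam(d):
    R=cv2.Rodrigues(np.array(d["rvec"],float))[0];return R.T,-R.T@np.array(d["tvec"],float).ravel()
def wcam(d,s):
    H=np.array(d["hand_eye"]);T=np.eye(4);T[:3,:3]=s["tool_rot"];T[:3,3]=s["position"];T=T@H
    return T[:3,:3],T[:3,3]
def ray(d,Rc,uv,z):
    R,c=Rc;r=R@np.array([(uv[0]-d["cx"])/d["fx"],(uv[1]-d["cy"])/d["fy"],1]);return c+r*(z-c[2])/r[2]
def proj(d,Rc,p):
    R,c=Rc;q=R.T@(np.array(p)-c);return d["fx"]*q[0]/q[2]+d["cx"],d["fy"]*q[1]/q[2]+d["cy"]
def step(bot_s,pos,R):
    "tool-frame shift and rotvec to go from the state to pos,R, in units of moves"
    T=bot_s["tool_rot"];return T.T@(np.array(pos)-bot_s["position"])/.06,cv2.Rodrigues(T.T@R)[0].ravel()/.08
E
python3 - <<'E'
from h import *
d=dict(np.load("top0.npz"))
P={"board nl":(246,347,.018),"board nr":(511,318,.018),"sh l":(233,212,.037),"sh r":(496,186,.037),
"handle e1":(457,243,.03),"handle e2":(461,266,.03),"tip1":(287,250,.031),"tip2":(292,304,.031),"h/b1":(362,240,.031),
"bl fl":(30,279,.044),"bl fr":(132,258,.044),"bl nr":(148,327,.044),"bl nl":(45,350,.044),
"fl fl":(619,218,.003),"fl fr":(758,247,.003),"fl nl":(600,314,.003),"fl nr":(740,345,.003),
"rule":(355,461,.016)}
for k,(a,b,z) in P.items(): print(k,ray(d,cam(d),(210+(a+.5)/3.6-.5,125+(b+.5)/3.6-.5),z).round(4))
E
```

```text
board nl [0.4986 0.1493 0.018 ]
board nr [ 0.5261 -0.1279  0.018 ]
sh l [0.6386 0.1616 0.037 ]
sh r [ 0.6631 -0.114   0.037 ]
handle e1 [ 0.6042 -0.0724  0.03  ]
handle e2 [ 0.5798 -0.0761  0.03  ]
tip1 [0.5987 0.1055 0.031 ]
tip2 [0.5416 0.1004 0.031 ]
h/b1 [0.6084 0.027  0.031 ]
bl fl [0.5691 0.3713 0.044 ]
bl fr [0.5899 0.2657 0.044 ]
bl nr [0.5177 0.2482 0.044 ]
bl nl [0.495  0.3541 0.044 ]
fl fl [ 0.6338 -0.2463  0.003 ]
fl fr [ 0.6008 -0.3924  0.003 ]
fl nl [ 0.5311 -0.2229  0.003 ]
fl nr [ 0.4967 -0.3687  0.003 ]
rule [0.3793 0.0364 0.016 ]
```

```bash
cat >> h.py <<'E'
from scipy.spatial.transform import Rotation as Ro
def Rd(a): # tool down, jaw at angle a deg
    c,s=np.cos(np.radians(a)),np.sin(np.radians(a));return np.array([[-s,c,0],[c,s,0],[0,0,-1.]])
def plan(s,legs,f=None):
    "legs: (pos, jaw deg[, rows]); prints the rows"
    p=np.array(s["position"]);T=np.array(s["tool_rot"]);out=[]
    for L in legs:
        q=np.array(L[0]);G=Rd(L[1]);rv=Ro.from_matrix(T.T@G).as_rotvec()
        n=max(int(np.ceil(np.linalg.norm(q-p)/.058)),int(np.ceil(np.abs(rv).max()/.08)),1)
        if len(L)>2:n=max(n,L[2])
        dp=(q-p)/n
        for i in range(n):
            dT=Ro.from_rotvec(rv/n).as_matrix();sh=T.T@dp/.06
            v=np.r_[sh,rv/n/.08].round(2)
            out.append("{"+",".join(f'"{k}":{x:g}' for k,x in zip(("x","y","z","rx","ry","rz"),v) if abs(x)>=.005)+(f',"fingers":{f}' if f is not None else "")+"}");T=T@dT
        p=q;T=G
    for i in range(0,len(out),10):print("["+",\n".join(out[i:i+10])+"]\n")
E
python3 - <<'E'
from h import *
from station import bot
plan(bot.observe(),[((.575,-.02,.2),7)],0)
E
```

```text
[{"x":-0.65,"y":-0.54,"z":0.05,"rz":0.99,"fingers":0},
{"x":-0.69,"y":-0.49,"z":0.05,"rz":0.99,"fingers":0},
{"x":-0.73,"y":-0.43,"z":0.05,"rz":0.99,"fingers":0},
{"x":-0.76,"y":-0.37,"z":0.05,"rz":0.99,"fingers":0},
{"x":-0.79,"y":-0.31,"z":0.05,"rz":0.99,"fingers":0},
{"x":-0.81,"y":-0.24,"z":0.05,"rz":0.99,"fingers":0},
{"x":-0.83,"y":-0.18,"z":0.05,"rz":0.99,"fingers":0},
{"x":-0.84,"y":-0.11,"z":0.05,"rz":0.99,"fingers":0},
{"x":-0.85,"y":-0.05,"z":0.05,"rz":0.99,"fingers":0},
{"x":-0.85,"y":0.02,"z":0.05,"rz":0.99,"fingers":0}]

[{"x":-0.84,"y":0.09,"z":0.05,"rz":0.99,"fingers":0},
{"x":-0.83,"y":0.15,"z":0.05,"rz":0.99,"fingers":0},
{"x":-0.82,"y":0.22,"z":0.05,"rz":0.99,"fingers":0},
{"x":-0.8,"y":0.28,"z":0.05,"rz":0.99,"fingers":0}]
```

Request:
{"method": "carry_out", "body": {"moves": [{"x": -0.65, "y": -0.54, "z": 0.05, "rz": 0.99, "fingers": 0}, {"x": -0.69, "y": -0.49, "z": 0.05, "rz": 0.99, "fingers": 0}, {"x": -0.73, "y": -0.43, "z": 0.05, "rz": 0.99, "fingers": 0}, {"x": -0.76, "y": -0.37, "z": 0.05, "rz": 0.99, "fingers": 0}, {"x": -0.79, "y": -0.31, "z": 0.05, "rz": 0.99, "fingers": 0}, {"x": -0.81, "y": -0.24, "z": 0.05, "rz": 0.99, "fingers": 0}, {"x": -0.83, "y": -0.18, "z": 0.05, "rz": 0.99, "fingers": 0}, {"x": -0.84, "y": -0.11, "z": 0.05, "rz": 0.99, "fingers": 0}, {"x": -0.85, "y": -0.05, "z": 0.05, "rz": 0.99, "fingers": 0}, {"x": -0.85, "y": 0.02, "z": 0.05, "rz": 0.99, "fingers": 0}]}}

```text
validation failed for argument at $.mo...
```

Run:
```python
from h import *
from station import bot
s=bot.observe();print(s["position"],s["joint_pos"].round(2),s["force"])
plan(s,[((.575,-.02,.2),7)],0)
```

```text
[0.20640426 0.58933457 0.23801836] [-1.2   0.69 -0.19  1.57  0.16  0.9  -0.22] [-0.81878175  0.65150513  0.11292826]
[{"x":-0.65,"y":-0.54,"z":0.05,"rz":0.99,"fingers":0},
{"x":-0.69,"y":-0.49,"z":0.05,"rz":0.99,"fingers":0},
{"x":-0.73,"y":-0.43,"z":0.05,"rz":0.99,"fingers":0},
{"x":-0.76,"y":-0.37,"z":0.05,"rz":0.99,"fingers":0},
{"x":-0.79,"y":-0.31,"z":0.05,"rz":0.99,"fingers":0},
{"x":-0.81,"y":-0.24,"z":0.05,"rz":0.99,"fingers":0},
{"x":-0.83,"y":-0.18,"z":0.05,"rz":0.99,"fingers":0},
{"x":-0.84,"y":-0.11,"z":0.05,"rz":0.99,"fingers":0},
{"x":-0.85,"y":-0.05,"z":0.05,"rz":0.99,"fingers":0},
{"x":-0.85,"y":0.02,"z":0.05,"rz":0.99,"fingers":0}]

[{"x":-0.84,"y":0.09,"z":0.05,"rz":0.99,"fingers":0},
{"x":-0.83,"y":0.15,"z":0.05,"rz":0.99,"fingers":0},
{"x":-0.82,"y":0.22,"z":0.05,"rz":0.99,"fingers":0},
{"x":-0.8,"y":0.28,"z":0.05,"rz":0.99,"fingers":0}]
```

The call was refused with a truncated message, so I'll try a single row with every key filled in.

Request:
{"method": "carry_out", "body": {"moves": [{"x": -0.65, "y": -0.54, "z": 0.05, "rx": 0.0, "ry": 0.0, "rz": 0.99, "fingers": 0.0}]}}

```text
t: 0.22
position: [0.2294, 0.5486, 0.2346]
tool_rot: [[-0.916, 0.4, -0.003], [0.4, 0.916, 0.002], [0.003, 0.001, -1.0]]
force: [1.1, 0.0, -0.3]
gripper_width: 0.0799
```

Request:
{"method": "carry_out", "body": {"moves": [{"x": -0.69, "y": -0.49, "z": 0.05, "rx": 0, "ry": 0, "rz": 0.99, "fingers": 0}, {"x": -0.73, "y": -0.43, "z": 0.05, "rx": 0, "ry": 0, "rz": 0.99, "fingers": 0}, {"x": -0.76, "y": -0.37, "z": 0.05, "rx": 0, "ry": 0, "rz": 0.99, "fingers": 0}, {"x": -0.79, "y": -0.31, "z": 0.05, "rx": 0, "ry": 0, "rz": 0.99, "fingers": 0}, {"x": -0.81, "y": -0.24, "z": 0.05, "rx": 0, "ry": 0, "rz": 0.99, "fingers": 0}, {"x": -0.83, "y": -0.18, "z": 0.05, "rx": 0, "ry": 0, "rz": 0.99, "fingers": 0}, {"x": -0.84, "y": -0.11, "z": 0.05, "rx": 0, "ry": 0, "rz": 0.99, "fingers": 0}, {"x": -0.85, "y": -0.05, "z": 0.05, "rx": 0, "ry": 0, "rz": 0.99, "fingers": 0}, {"x": -0.85, "y": 0.02, "z": 0.05, "rx": 0, "ry": 0, "rz": 0.99, "fingers": 0}, {"x": -0.84, "y": 0.09, "z": 0.05, "rx": 0, "ry": 0, "rz": 0.99, "fingers": 0}]}}

```text
t: 1.48
position: [0.496, 0.0973, 0.2006]
tool_rot: [[-0.337, 0.941, -0.004], [0.941, 0.337, -0.0], [0.001, -0.004, -1.0]]
force: [0.7, 0.0, -0.2]
gripper_width: 0.0443
```

```bash
python3 - <<'E'
t=open("h.py").read()
t=t.replace(' if abs(x)>=.005)',')').replace('{x:g}','{x+0:g}');open("h.py","w").write(t)
E
python3 - <<'E'
from h import *
from station import bot
s=bot.observe();print(s["t"],s["position"],s["joint_pos"].round(2))
plan(s,[((.57,-.02,.2),7)],0)
E
```

```text
1.475 [0.49601572 0.0973014  0.20059902] [-0.27  0.59 -0.03  1.96  0.03  0.59  0.03]
[{"x":-0.75,"y":0.17,"z":0,"rx":-0.02,"ry":0,"rz":0.92,"fingers":0},
{"x":-0.74,"y":0.22,"z":0,"rx":-0.02,"ry":0,"rz":0.92,"fingers":0},
{"x":-0.72,"y":0.28,"z":0,"rx":-0.02,"ry":0,"rz":0.92,"fingers":0}]
```

Tracking is accurate, with q1 ≈ −azimuth. Next I finish the approach and look with the wrist camera.

Request:
{"method": "carry_out", "body": {"moves": [{"x": -0.75, "y": 0.17, "z": 0, "rx": -0.02, "ry": 0, "rz": 0.92, "fingers": 0}, {"x": -0.74, "y": 0.22, "z": 0, "rx": -0.02, "ry": 0, "rz": 0.92, "fingers": 0}, {"x": -0.72, "y": 0.28, "z": 0, "rx": -0.02, "ry": 0, "rz": 0.92, "fingers": 0}, {"x": 0, "y": 0, "z": 0, "rx": 0, "ry": 0, "rz": 0, "fingers": 0}]}}

```text
t: 1.98
position: [0.5725, -0.0297, 0.1989]
tool_rot: [[-0.108, 0.994, -0.001], [0.994, 0.108, -0.002], [-0.002, -0.001, -1.0]]
force: [-0.9, 0.2, -0.1]
gripper_width: 0.0442
```

```bash
cat > snap.py <<'E'
import sys,pickle;from h import *
from station import bot
n=sys.argv[1];s=bot.observe();d=bot.get_image("wrist");pickle.dump((d,s),open(n+".pkl","wb"))
im=d["pixels"]
if len(sys.argv)>2: # K: rectified bench-plane view not needed
    pass
cv2.imwrite(f"pics/{n}.png",im);print(s["position"],s["tool_rot"].round(3).tolist(),np.array(d["hand_eye"]).round(3).tolist(),d["fx"])
E
python3 snap.py w1
```

```text
[ 0.57250948 -0.02969969  0.19889597] [[-0.108, 0.994, -0.001], [0.994, 0.108, -0.002], [-0.002, -0.001, -1.0]] [[0.001, -0.958, -0.287, 0.073], [1.0, 0.001, -0.0, 0.0], [0.0, -0.287, 0.958, -0.146], [0.0, 0.0, 0.0, 1.0]] 327.69901530136644
```

View pics/w1.png

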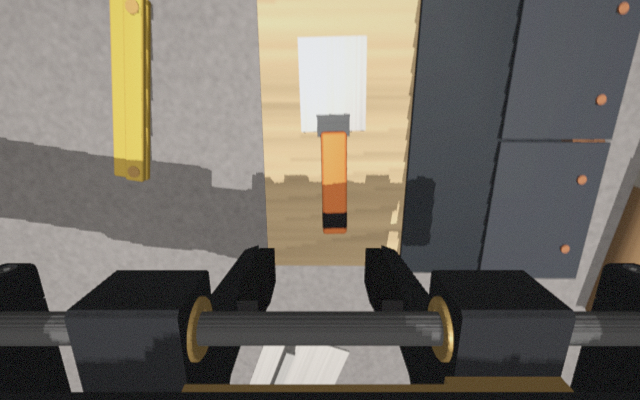

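The wrist view has right = +x and up = +y. Blade end corners are (299,38) and (366,36), and the handle end is at (323,234)-(347,233). The shingle edge runs (419,0)-(401,268) and the near board edge (257,0)-(268,264).

Run:
```python
from h import *;import pickle
d,s=pickle.load(open("w1.pkl","rb"));Rc=wcam(d,s)
for k,u,v,z in [("tip1",299,38,.0315),("tip2",366,36,.0315),("he1",323,234,.03),("he2",347,233,.03),("hf1",321,134,.042),("hf2",347,134,.042),("sh a",419,2,.037),("sh b",403,268,.037),("bd a",257,2,.018),("bd b",268,264,.018)]:
    print(k,ray(d,Rc,(u,v),z).round(4))
from station import bot
```

```text
tip1 [0.5406 0.0975 0.0315]
tip2 [0.598  0.1053 0.0315]
he1 [ 0.5816 -0.0818  0.03  ]
he2 [ 0.6061 -0.078   0.03  ]
hf1 [0.5683 0.0194 0.042 ]
hf2 [0.5918 0.022  0.042 ]
sh a [0.6372 0.1341 0.037 ]
sh b [ 0.6683 -0.1077  0.037 ]
bd a [0.5003 0.1244 0.018 ]
bd b [ 0.526  -0.1284  0.018 ]
```

Run:
```python
from h import *
from station import bot
plan(bot.observe(),[((.5854,-.018,.12),7.7),((.5854,-.018,.0205),7.7,4)],0)
```

```text
[{"x":0.06,"y":0.13,"z":0.66,"rx":-0.02,"ry":0,"rz":-0.14,"fingers":0},
{"x":0.06,"y":0.13,"z":0.66,"rx":-0.02,"ry":0,"rz":-0.14,"fingers":0},
{"x":0,"y":0,"z":0.41,"rx":0,"ry":0,"rz":0,"fingers":0},
{"x":0,"y":0,"z":0.41,"rx":0,"ry":0,"rz":0,"fingers":0},
{"x":0,"y":0,"z":0.41,"rx":0,"ry":0,"rz":0,"fingers":0},
{"x":0,"y":0,"z":0.41,"rx":0,"ry":0,"rz":0,"fingers":0}]
```

Request:
{"method": "carry_out", "body": {"moves": [{"x": 0.06, "y": 0.13, "z": 0.66, "rx": -0.02, "ry": 0, "rz": -0.14, "fingers": 0}, {"x": 0.06, "y": 0.13, "z": 0.66, "rx": -0.02, "ry": 0, "rz": -0.14, "fingers": 0}, {"x": 0, "y": 0, "z": 0.41, "rx": 0, "ry": 0, "rz": 0, "fingers": 0}, {"x": 0, "y": 0, "z": 0.41, "rx": 0, "ry": 0, "rz": 0, "fingers": 0}, {"x": 0, "y": 0, "z": 0.41, "rx": 0, "ry": 0, "rz": 0, "fingers": 0}, {"x": 0, "y": 0, "z": 0.41, "rx": 0, "ry": 0, "rz": 0, "fingers": 0}], "newtons": 30}}

```text
t: 2.78
position: [0.5835, -0.0036, 0.0178]
tool_rot: [[-0.151, 0.989, -0.001], [0.988, 0.151, 0.01], [0.01, 0.001, -1.0]]
force: [-18.6, -5.3, 343.2]
gripper_width: 0.0442
```

Run:
```python
from h import *
from station import bot
s=bot.observe();print(s["t"],s["position"],s["tool_rot"].round(3).tolist(),s["force"])
plan(s,[((.5854,-.018,.0205),7.7)],0)
```

```text
2.775 [ 0.58352525 -0.00364939  0.01778122] [[-0.151, 0.989, -0.001], [0.988, 0.151, 0.01], [0.01, 0.001, -1.0]] [-18.64133781  -5.32233503 343.24817112]
[{"x":-0.24,"y":-0.01,"z":-0.05,"rx":0.01,"ry":-0.13,"rz":0.21,"fingers":0}]
```

The wrist reads 343 N: the descent overshot into the board. That is over the 120 N limit and can't be undone, so I'll report it. From here I'll taper every contact approach. First I back off.

Request:
{"method": "carry_out", "body": {"moves": [{"x": 0, "y": 0, "z": -0.06, "rx": 0, "ry": 0, "rz": 0, "fingers": 0}, {"x": -0.2, "y": 0.02, "z": 0, "rx": 0, "ry": -0.1, "rz": 0.2, "fingers": 0}, {"x": 0, "y": 0, "z": 0, "rx": 0, "ry": 0, "rz": 0, "fingers": 0}]}}

```text
t: 3.15
position: [0.5849, -0.0111, 0.0214]
tool_rot: [[-0.141, 0.99, -0.002], [0.99, 0.141, 0.005], [0.005, -0.001, -1.0]]
force: [-0.2, -0.7, -0.4]
gripper_width: 0.0443
```

```bash
python3 - <<'E'
from h import *
from station import bot
s=bot.observe();print(s["t"],s["position"],s["tool_rot"].round(3).tolist(),s["force"],s["joint_efforts"].round(1))
plan(s,[((.5854,-.018,.0205),7.7)],0)
E
python3 snap.py w2
```

```text
3.15 [ 0.58490521 -0.01109559  0.02135309] [[-0.141, 0.99, -0.002], [0.99, 0.141, 0.005], [0.005, -0.001, -1.0]] [-0.18889732 -0.68698117 -0.39269885] [ -0.1 -55.2   1.5  -7.1  -0.    0.   -0. ]
[{"x":-0.12,"y":-0.01,"z":0.01,"rx":-0.02,"ry":-0.06,"rz":0.08,"fingers":0}]

[ 0.58490521 -0.01109559  0.02135309] [[-0.141, 0.99, -0.002], [0.99, 0.141, 0.005], [0.005, -0.001, -1.0]] [[0.001, -0.958, -0.287, 0.073], [1.0, 0.001, -0.0, 0.0], [0.0, -0.287, 0.958, -0.146], [0.0, 0.0, 0.0, 1.0]] 327.69901530136644
```

View pics/w2.png

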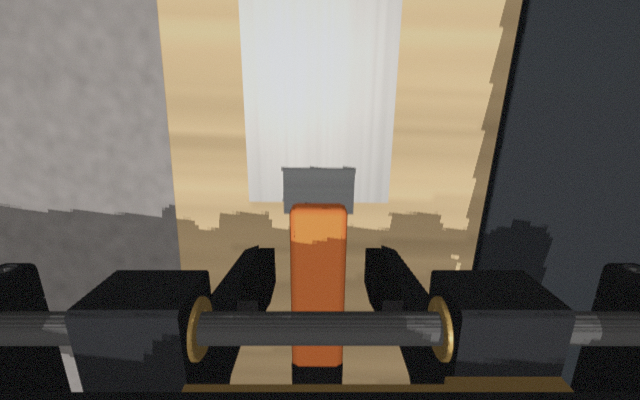

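Handle (291–345 px, y 205–365) sits centred between the fingers, so I can grip.

Request:
{"method": "carry_out", "body": {"moves": [{"x": -0.07, "y": 0, "z": 0, "rx": 0, "ry": -0.05, "rz": 0.08, "fingers": 0}, {"x": 0, "y": 0, "z": 0, "rx": 0, "ry": 0, "rz": 0, "fingers": -1}, {"x": 0, "y": 0, "z": 0, "rx": 0, "ry": 0, "rz": 0, "fingers": -1}, {"x": 0, "y": 0, "z": 0, "rx": 0, "ry": 0, "rz": 0, "fingers": -1}, {"x": 0, "y": 0, "z": -0.2, "rx": 0, "ry": 0, "rz": 0, "fingers": -1}, {"x": 0, "y": 0, "z": -0.6, "rx": 0, "ry": 0, "rz": 0, "fingers": -1}, {"x": 0, "y": 0, "z": -0.5, "rx": 0, "ry": 0, "rz": 0, "fingers": -1}, {"x": 0, "y": 0, "z": -0.1, "rx": 0, "ry": 0, "rz": 0, "fingers": -1}], "newtons": 40}}

```text
t: 4.2
position: [0.584, -0.0139, 0.1076]
tool_rot: [[-0.136, 0.991, -0.005], [0.991, 0.136, 0.002], [0.003, -0.005, -1.0]]
force: [0.3, 0.3, -1.7]
gripper_width: 0.0238
```

Run:
```python
from h import *
from station import bot
s=bot.observe();print(s["t"],s["position"],s["tool_rot"].round(3).tolist(),s["force"],s["gripper_width"])
# pre-insert: block yaw 12, slot front (.506,.301)
x=np.array([np.cos(np.radians(12)),np.sin(np.radians(12))]);g=np.array([.5063,.3011])-x*.21
print(g);plan(s,[((*g,.1),-78)],-1)
```

```text
4.2 [ 0.58403796 -0.01394235  0.10759068] [[-0.136, 0.991, -0.005], [0.991, 0.136, 0.002], [0.003, -0.005, -1.0]] [ 0.27006153  0.27100986 -1.74843971] 0.023773053271759936
[0.300889   0.25743854]
[{"x":0.27,"y":-0.21,"z":0.01,"rx":0,"ry":0,"rz":0.99,"fingers":-1},
{"x":0.25,"y":-0.23,"z":0.01,"rx":0,"ry":0,"rz":0.99,"fingers":-1},
{"x":0.23,"y":-0.25,"z":0.01,"rx":0,"ry":0,"rz":0.99,"fingers":-1},
{"x":0.21,"y":-0.27,"z":0.01,"rx":0,"ry":0,"rz":0.99,"fingers":-1},
{"x":0.19,"y":-0.29,"z":0.01,"rx":0,"ry":0,"rz":0.99,"fingers":-1},
{"x":0.17,"y":-0.3,"z":0.01,"rx":0,"ry":0,"rz":0.99,"fingers":-1},
{"x":0.14,"y":-0.31,"z":0.01,"rx":0,"ry":0,"rz":0.99,"fingers":-1},
{"x":0.12,"y":-0.32,"z":0.01,"rx":0,"ry":0,"rz":0.99,"fingers":-1},
{"x":0.09,"y":-0.33,"z":0.01,"rx":0,"ry":0,"rz":0.99,"fingers":-1},
{"x":0.07,"y":-0.34,"z":0.01,"rx":0,"ry":0,"rz":0.99,"fingers":-1}]

[{"x":0.04,"y":-0.34,"z":0.01,"rx":0,"ry":0,"rz":0.99,"fingers":-1},
{"x":0.01,"y":-0.34,"z":0.01,"rx":0,"ry":0,"rz":0.99,"fingers":-1},
{"x":-0.02,"y":-0.34,"z":0.01,"rx":0,"ry":0,"rz":0.99,"fingers":-1},
{"x":-0.04,"y":-0.34,"z":0.01,"rx":0,"ry":0,"rz":0.99,"fingers":-1},
{"x":-0.07,"y":-0.34,"z":0.01,"rx":0,"ry":0,"rz":0.99,"fingers":-1},
{"x":-0.1,"y":-0.33,"z":0.01,"rx":0,"ry":0,"rz":0.99,"fingers":-1},
{"x":-0.12,"y":-0.32,"z":0.01,"rx":0,"ry":0,"rz":0.99,"fingers":-1},
{"x":-0.15,"y":-0.31,"z":0.01,"rx":0,"ry":0,"rz":0.99,"fingers":-1},
{"x":-0.17,"y":-0.3,"z":0.01,"rx":0,"ry":0,"rz":0.99,"fingers":-1}]
```

Run:
```python
from h import *
from station import bot
s=bot.observe()
x=np.array([np.cos(np.radians(12)),np.sin(np.radians(12))]);g=np.array([.5063,.3011])-x*.16
print(g);plan(s,[((*g,.1),-78)],-1)
```

```text
[0.34979638 0.26783413]
[{"x":0.27,"y":-0.17,"z":0.01,"rx":0,"ry":0,"rz":0.99,"fingers":-1},
{"x":0.26,"y":-0.19,"z":0.01,"rx":0,"ry":0,"rz":0.99,"fingers":-1},
{"x":0.24,"y":-0.21,"z":0.01,"rx":0,"ry":0,"rz":0.99,"fingers":-1},
{"x":0.23,"y":-0.23,"z":0.01,"rx":0,"ry":0,"rz":0.99,"fingers":-1},
{"x":0.21,"y":-0.25,"z":0.01,"rx":0,"ry":0,"rz":0.99,"fingers":-1},
{"x":0.19,"y":-0.26,"z":0.01,"rx":0,"ry":0,"rz":0.99,"fingers":-1},
{"x":0.17,"y":-0.28,"z":0.01,"rx":0,"ry":0,"rz":0.99,"fingers":-1},
{"x":0.14,"y":-0.29,"z":0.01,"rx":0,"ry":0,"rz":0.99,"fingers":-1},
{"x":0.12,"y":-0.3,"z":0.01,"rx":0,"ry":0,"rz":0.99,"fingers":-1},
{"x":0.1,"y":-0.31,"z":0.01,"rx":0,"ry":0,"rz":0.99,"fingers":-1}]

[{"x":0.07,"y":-0.31,"z":0.01,"rx":0,"ry":0,"rz":0.99,"fingers":-1},
{"x":0.05,"y":-0.32,"z":0.01,"rx":0,"ry":0,"rz":0.99,"fingers":-1},
{"x":0.02,"y":-0.32,"z":0.01,"rx":0,"ry":0,"rz":0.99,"fingers":-1},
{"x":0,"y":-0.32,"z":0.01,"rx":0,"ry":0,"rz":0.99,"fingers":-1},
{"x":-0.03,"y":-0.32,"z":0.01,"rx":0,"ry":0,"rz":0.99,"fingers":-1},
{"x":-0.05,"y":-0.32,"z":0.01,"rx":0,"ry":0,"rz":0.99,"fingers":-1},
{"x":-0.08,"y":-0.31,"z":0.01,"rx":0,"ry":0,"rz":0.99,"fingers":-1},
{"x":-0.1,"y":-0.3,"z":0.01,"rx":0,"ry":0,"rz":0.99,"fingers":-1},
{"x":-0.13,"y":-0.3,"z":0.01,"rx":0,"ry":0,"rz":0.99,"fingers":-1}]
```

Request:
{"method": "carry_out", "body": {"moves": [{"x": 0.27, "y": -0.17, "z": 0.01, "rx": 0, "ry": 0, "rz": 0.99, "fingers": -1}, {"x": 0.26, "y": -0.19, "z": 0.01, "rx": 0, "ry": 0, "rz": 0.99, "fingers": -1}, {"x": 0.24, "y": -0.21, "z": 0.01, "rx": 0, "ry": 0, "rz": 0.99, "fingers": -1}, {"x": 0.23, "y": -0.23, "z": 0.01, "rx": 0, "ry": 0, "rz": 0.99, "fingers": -1}, {"x": 0.21, "y": -0.25, "z": 0.01, "rx": 0, "ry": 0, "rz": 0.99, "fingers": -1}, {"x": 0.19, "y": -0.26, "z": 0.01, "rx": 0, "ry": 0, "rz": 0.99, "fingers": -1}, {"x": 0.17, "y": -0.28, "z": 0.01, "rx": 0, "ry": 0, "rz": 0.99, "fingers": -1}, {"x": 0.14, "y": -0.29, "z": 0.01, "rx": 0, "ry": 0, "rz": 0.99, "fingers": -1}, {"x": 0.12, "y": -0.3, "z": 0.01, "rx": 0, "ry": 0, "rz": 0.99, "fingers": -1}, {"x": 0.1, "y": -0.31, "z": 0.01, "rx": 0, "ry": 0, "rz": 0.99, "fingers": -1}]}}

```text
t: 5.45
position: [0.4557, 0.1398, 0.0979]
tool_rot: [[0.632, 0.775, -0.012], [0.775, -0.632, -0.001], [-0.008, -0.009, -1.0]]
force: [0.4, -0.1, -1.6]
gripper_width: 0.0237
```

Request:
{"method": "carry_out", "body": {"moves": [{"x": 0.07, "y": -0.31, "z": 0.01, "rx": 0, "ry": 0, "rz": 0.99, "fingers": -1}, {"x": 0.05, "y": -0.32, "z": 0.01, "rx": 0, "ry": 0, "rz": 0.99, "fingers": -1}, {"x": 0.02, "y": -0.32, "z": 0.01, "rx": 0, "ry": 0, "rz": 0.99, "fingers": -1}, {"x": 0, "y": -0.32, "z": 0.01, "rx": 0, "ry": 0, "rz": 0.99, "fingers": -1}, {"x": -0.03, "y": -0.32, "z": 0.01, "rx": 0, "ry": 0, "rz": 0.99, "fingers": -1}, {"x": -0.05, "y": -0.32, "z": 0.01, "rx": 0, "ry": 0, "rz": 0.99, "fingers": -1}, {"x": -0.08, "y": -0.31, "z": 0.01, "rx": 0, "ry": 0, "rz": 0.99, "fingers": -1}, {"x": -0.1, "y": -0.2, "z": 0.01, "rx": 0, "ry": 0, "rz": 0.7, "fingers": -1}, {"x": 0, "y": 0, "z": 0, "rx": 0, "ry": 0, "rz": 0, "fingers": -1}]}}

```text
t: 6.58
position: [0.3579, 0.2613, 0.0898]
tool_rot: [[0.966, 0.258, -0.019], [0.258, -0.966, -0.005], [-0.019, 0.0, -1.0]]
force: [1.0, 0.4, -2.6]
gripper_width: 0.0237
```

```bash
python3 - <<'E'
from h import *
from station import bot
s=bot.observe();print(s["joint_pos"].round(2))
d=bot.get_image("top");np.savez("top1.npz",**d);cv2.imwrite("pics/top1.png",cv2.resize(d["pixels"][150:270,190:290],None,fx=5,fy=5,interpolation=cv2.INTER_CUBIC))
plan(s,[((.35,.268,.1),-78)],-1)
E
python3 snap.py w3
```

```text
[-0.89  0.79  0.27  2.22 -0.87  0.26 -1.15]
[{"x":-0.1,"y":-0.14,"z":-0.17,"rx":0.01,"ry":0.24,"rz":0.65,"fingers":-1}]

[0.35857654 0.26076935 0.089878  ] [[0.966, 0.258, -0.018], [0.258, -0.966, -0.005], [-0.019, 0.001, -1.0]] [[0.001, -0.957, -0.289, 0.074], [1.0, 0.001, -0.001, 0.002], [0.001, -0.289, 0.957, -0.146], [0.0, 0.0, 0.0, 1.0]] 327.69901530136644
```

View pics/w3.png

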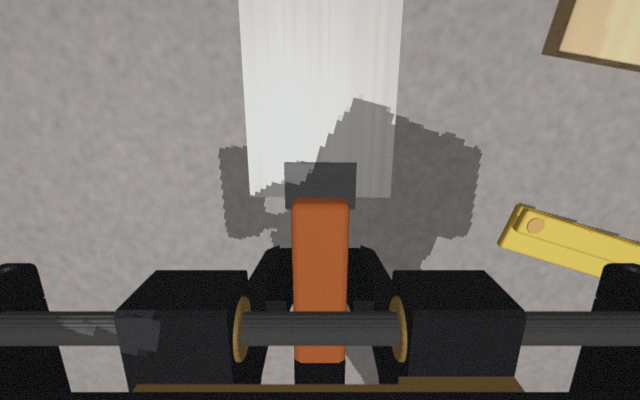

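Run:
```python
from h import *
from station import bot
s=bot.observe();print(s["t"])
plan(s,[((.3598,.2695,.075),-77.7),((.3598,.2695,.011),-77.7,3)],-1)
```

```text
6.675
[{"x":0.05,"y":-0.15,"z":0.25,"rx":0.02,"ry":0.22,"rz":0.56,"fingers":-1},
{"x":0,"y":0,"z":0.36,"rx":0,"ry":0,"rz":0,"fingers":-1},
{"x":0,"y":0,"z":0.36,"rx":0,"ry":0,"rz":0,"fingers":-1},
{"x":0,"y":0,"z":0.36,"rx":0,"ry":0,"rz":0,"fingers":-1}]
```

Request:
{"method": "carry_out", "body": {"moves": [{"x": 0.05, "y": -0.15, "z": 0.2, "rx": 0.02, "ry": 0.22, "rz": 0.56, "fingers": -1}, {"x": 0, "y": 0, "z": 0.3, "rx": 0, "ry": 0, "rz": 0, "fingers": -1}, {"x": 0, "y": 0, "z": 0.3, "rx": 0, "ry": 0, "rz": 0, "fingers": -1}, {"x": 0, "y": 0, "z": 0.15, "rx": 0, "ry": 0, "rz": 0, "fingers": -1}, {"x": 0, "y": 0, "z": 0, "rx": 0, "ry": 0, "rz": 0, "fingers": -1}]}}

```text
t: 7.3
position: [0.3642, 0.2667, 0.0317]
tool_rot: [[0.978, 0.208, 0.005], [0.208, -0.978, -0.001], [0.005, 0.002, -1.0]]
force: [-0.2, 0.6, -1.1]
gripper_width: 0.0238
```

Run:
```python
from h import *
from station import bot
s=bot.observe();print(s["t"],s["joint_pos"].round(2))
plan(s,[((.3598,.2695,.006),-77.7)],-1)
```

```text
7.3 [-0.77  0.89  0.05  2.22 -0.97  0.04 -1.13]
[{"x":-0.06,"y":-0.06,"z":0.43,"rx":0.02,"ry":-0.06,"rz":-0.06,"fingers":-1}]
```

q5 and q6 are near their limits at this short reach. I'll creep about 18 mm forward (gap ≈ 30 mm) and see whether they ease.

Request:
{"method": "carry_out", "body": {"moves": [{"x": 0.12, "y": -0.04, "z": 0, "rx": 0.02, "ry": -0.06, "rz": -0.06, "fingers": -1}, {"x": 0.12, "y": -0.03, "z": 0, "rx": 0, "ry": 0, "rz": 0, "fingers": -1}, {"x": 0, "y": 0, "z": 0, "rx": 0, "ry": 0, "rz": 0, "fingers": -1}]}}

```text
t: 7.68
position: [0.3794, 0.2734, 0.0329]
tool_rot: [[0.977, 0.212, 0.003], [0.212, -0.977, -0.0], [0.003, 0.001, -1.0]]
force: [-0.2, -0.4, -1.2]
gripper_width: 0.0239
```

Run:
```python
from h import *
from station import bot
s=bot.observe();print(s["t"],s["position"],s["joint_pos"].round(3),s["tool_rot"].round(3).tolist())
x=np.array([.977,.213]);n=np.array([-.213,.977]);e=np.array([.5063,.3014])-s["position"][:2];print(e@x,e@n)
```

```text
7.675 [0.37941987 0.2734185  0.03287664] [-0.801  0.897  0.127  2.177 -0.952  0.119 -1.131] [[0.977, 0.212, 0.003], [0.212, -0.977, -0.0], [0.003, 0.001, -1.0]]
0.1299219517429281 0.0003124611680701875
```

Request:
{"method": "carry_out", "body": {"moves": [{"x": 0.1, "y": 0, "z": 0, "rx": 0, "ry": -0.03, "rz": 0, "fingers": -1}, {"x": 0, "y": 0, "z": 0.15, "rx": 0, "ry": 0, "rz": 0, "fingers": -1}, {"x": 0, "y": 0, "z": 0.15, "rx": 0, "ry": 0, "rz": 0, "fingers": -1}, {"x": 0, "y": 0, "z": 0, "rx": 0, "ry": 0, "rz": 0, "fingers": -1}]}}

```text
t: 8.18
position: [0.385, 0.2746, 0.0137]
tool_rot: [[0.977, 0.213, 0.0], [0.213, -0.977, -0.001], [0.0, 0.001, -1.0]]
force: [0.1, 0.2, -2.1]
gripper_width: 0.0236
```

```bash
cat > st.py <<'E'
from h import *
from station import bot
s=bot.observe();print(s["t"],s["position"].round(4),s["joint_pos"].round(3),s["tool_rot"].round(3).tolist(),s["force"].round(1))
x=np.array([.977,.213]);n=np.array([-.213,.977]);e=np.array([.5063,.3014])-s["position"][:2];print(e@x,e@n)
E
python3 st.py
```

```text
8.175 [0.385  0.2746 0.0137] [-0.771  0.935  0.089  2.158 -0.948  0.087 -1.129] [[0.977, 0.213, 0.0], [0.213, -0.977, -0.001], [0.0, 0.001, -1.0]] [ 0.1  0.2 -2.1]
0.12418059629592551 0.00038626779825570013
```

Request:
{"method": "carry_out", "body": {"moves": [{"x": 0, "y": 0, "z": 0.08, "rx": 0, "ry": 0, "rz": 0, "fingers": -1}, {"x": 0, "y": 0, "z": 0.05, "rx": 0, "ry": 0, "rz": 0, "fingers": -1}, {"x": 0, "y": 0, "z": 0, "rx": 0, "ry": 0, "rz": 0, "fingers": -1}, {"x": 0.1, "y": 0, "z": 0, "rx": 0, "ry": 0, "rz": 0, "fingers": -1}, {"x": 0.1, "y": 0, "z": 0, "rx": 0, "ry": 0, "rz": 0, "fingers": -1}, {"x": 0.1, "y": 0, "z": 0, "rx": 0, "ry": 0, "rz": 0, "fingers": -1}, {"x": 0, "y": 0, "z": 0, "rx": 0, "ry": 0, "rz": 0, "fingers": -1}]}}

```text
t: 9.05
position: [0.4044, 0.2787, 0.0056]
tool_rot: [[0.977, 0.212, 0.001], [0.212, -0.977, -0.001], [0.001, 0.001, -1.0]]
force: [-0.0, 0.3, -1.7]
gripper_width: 0.024
```

```bash
python3 st.py
python3 - <<'E'
from h import *
from station import bot
d=bot.get_image("scene");np.savez("sc1.npz",**d);R=cam(d);u,v=map(int,proj(d,R,(.5,.3,.02)))
a=d["pixels"][v-40:v+40,u-55:u+55];cv2.imwrite("pics/sc1.png",cv2.resize(a,None,fx=7,fy=7,interpolation=cv2.INTER_CUBIC));print(u,v)
E
```

```text
9.05 [0.4044 0.2787 0.0056] [-0.778  0.959  0.133  2.106 -0.936  0.134 -1.127] [[0.977, 0.212, 0.001], [0.212, -0.977, -0.001], [0.001, 0.001, -1.0]] [-0.   0.3 -1.7]
0.10437316344449046 0.00048818457262083195
345 143
```

View pics/sc1.png

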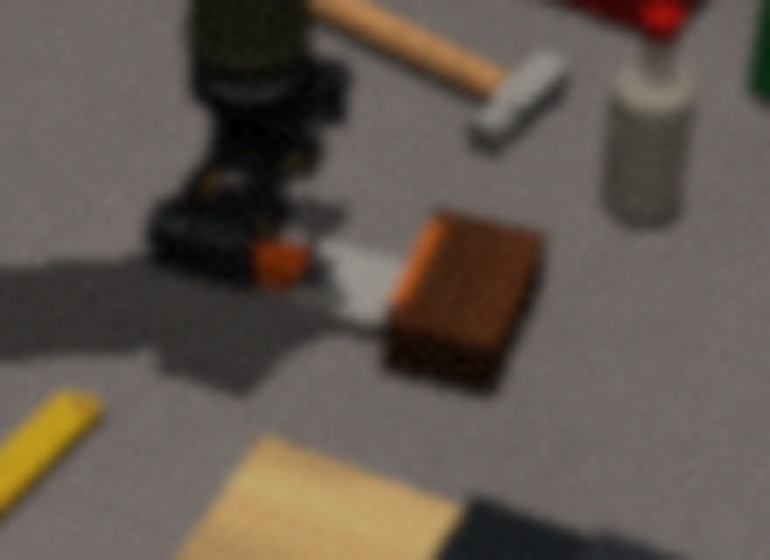

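The scene crop shows the blade meeting the block's front below the orange stripe, with no contact force, so it is entering the slot. I continue about 40 mm.

Request:
{"method": "carry_out", "body": {"moves": [{"x": 0.17, "y": 0, "z": 0, "rx": 0, "ry": 0, "rz": 0, "fingers": -1}, {"x": 0.17, "y": 0, "z": 0, "rx": 0, "ry": 0, "rz": 0, "fingers": -1}, {"x": 0.15, "y": 0, "z": 0, "rx": 0, "ry": 0, "rz": 0, "fingers": -1}, {"x": 0.1, "y": 0, "z": 0, "rx": 0, "ry": 0, "rz": 0, "fingers": -1}, {"x": 0, "y": 0, "z": 0, "rx": 0, "ry": 0, "rz": 0, "fingers": -1}]}}

```text
t: 9.72
position: [0.441, 0.2867, 0.0055]
tool_rot: [[0.977, 0.213, 0.001], [0.213, -0.977, -0.001], [0.0, 0.001, -1.0]]
force: [0.1, -0.6, -2.4]
gripper_width: 0.0236
```

```bash
python3 st.py
```

```text
9.725 [0.441  0.2867 0.0055] [-0.809  0.983  0.245  2.006 -0.893  0.261 -1.152] [[0.977, 0.213, 0.001], [0.213, -0.977, -0.001], [0.0, 0.001, -1.0]] [ 0.1 -0.6 -2.4]
0.06688193987081557 0.00045155432743023685
```

Request:
{"method": "carry_out", "body": {"moves": [{"x": 0.05, "y": 0, "z": 0.03, "rx": 0, "ry": 0, "rz": 0, "fingers": -1}, {"x": 0, "y": 0, "z": 0.01, "rx": 0, "ry": 0, "rz": 0, "fingers": -1}, {"x": 0, "y": 0, "z": 0, "rx": 0, "ry": 0, "rz": 0, "fingers": 0}, {"x": 0, "y": 0, "z": 0, "rx": 0, "ry": 0, "rz": 0, "fingers": 0}, {"x": 0, "y": 0, "z": 0, "rx": 0, "ry": 0, "rz": 0, "fingers": 0}, {"x": 0, "y": 0, "z": -0.2, "rx": 0, "ry": 0, "rz": 0, "fingers": 0}, {"x": 0, "y": 0, "z": -0.6, "rx": 0, "ry": 0, "rz": 0, "fingers": 0}, {"x": 0, "y": 0, "z": -0.9, "rx": 0, "ry": 0, "rz": 0, "fingers": 0}, {"x": 0, "y": 0, "z": -0.9, "rx": 0, "ry": 0, "rz": 0, "fingers": 0}]}}

```text
t: 10.85
position: [0.4413, 0.2862, 0.1624]
tool_rot: [[0.977, 0.211, -0.008], [0.211, -0.977, -0.004], [-0.008, 0.002, -1.0]]
force: [0.1, 0.5, -0.4]
gripper_width: 0.0439
```

```bash
python3 st.py
python3 - <<'E'
from h import *
from station import bot
s=bot.observe()
plan(s,[((.535,-.27,.2),-13)],0)
E
python3 snap.py w4
```

```text
10.85 [0.4413 0.2862 0.1624] [-1.     0.76   0.584  1.954 -0.686  0.645 -1.327] [[0.977, 0.211, -0.008], [0.211, -0.977, -0.004], [-0.008, 0.002, -1.0]] [ 0.1  0.5 -0.4]
0.06676735864406298 0.0009917297431352697
[{"x":-0.03,"y":0.63,"z":-0.04,"rx":0,"ry":0.01,"rz":-0.94,"fingers":0},
{"x":-0.08,"y":0.62,"z":-0.04,"rx":0,"ry":0.01,"rz":-0.94,"fingers":0},
{"x":-0.12,"y":0.61,"z":-0.04,"rx":0,"ry":0.01,"rz":-0.94,"fingers":0},
{"x":-0.17,"y":0.6,"z":-0.04,"rx":0,"ry":0.01,"rz":-0.94,"fingers":0},
{"x":-0.21,"y":0.59,"z":-0.04,"rx":0,"ry":0.01,"rz":-0.94,"fingers":0},
{"x":-0.26,"y":0.57,"z":-0.04,"rx":0,"ry":0.01,"rz":-0.94,"fingers":0},
{"x":-0.3,"y":0.55,"z":-0.04,"rx":0,"ry":0.01,"rz":-0.94,"fingers":0},
{"x":-0.34,"y":0.53,"z":-0.04,"rx":0,"ry":0.01,"rz":-0.94,"fingers":0},
{"x":-0.38,"y":0.5,"z":-0.04,"rx":0,"ry":0.01,"rz":-0.94,"fingers":0},
{"x":-0.42,"y":0.47,"z":-0.04,"rx":0,"ry":0.01,"rz":-0.94,"fingers":0}]

[{"x":-0.45,"y":0.44,"z":-0.04,"rx":0,"ry":0.01,"rz":-0.94,"fingers":0},
{"x":-0.48,"y":0.4,"z":-0.04,"rx":0,"ry":0.01,"rz":-0.94,"fingers":0},
{"x":-0.51,"y":0.36,"z":-0.04,"rx":0,"ry":0.01,"rz":-0.94,"fingers":0},
{"x":-0.54,"y":0.32,"z":-0.04,"rx":0,"ry":0.01,"rz":-0.94,"fingers":0},
{"x":-0.56,"y":0.28,"z":-0.04,"rx":0,"ry":0.01,"rz":-0.94,"fingers":0}]

[0.4412729  0.28620808 0.16240921] [[0.977, 0.211, -0.008], [0.211, -0.977, -0.004], [-0.008, 0.002, -1.0]] [[0.001, -0.957, -0.289, 0.074], [1.0, 0.001, -0.001, 0.002], [0.001, -0.289, 0.957, -0.146], [0.0, 0.0, 0.0, 1.0]] 327.69901530136644
```

View pics/w4.png

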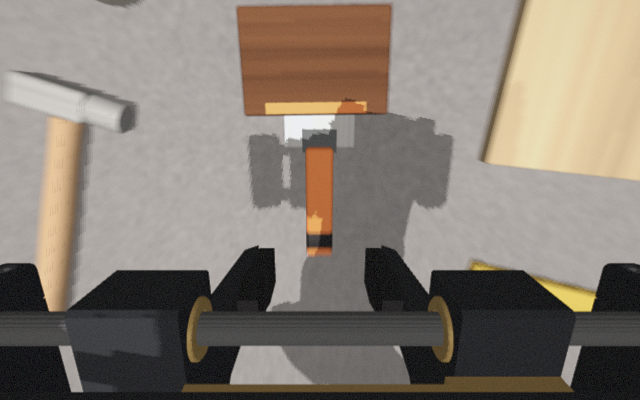

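The scraper lies with its blade in the slot: handle end at (319,254), block's front top edge at v≈115 (242–390). Next I compute the depth.

Run:
```python
from h import *;import pickle
d,s=pickle.load(open("w4.pkl","rb"));Rc=wcam(d,s)
e=ray(d,Rc,(319,255),.012);e2=ray(d,Rc,(319,247),.024);a=ray(d,Rc,(246,116),.044);b=ray(d,Rc,(388,114),.044);m=(a+b)/2;x=np.array([.977,.213,0])
print(e,e2,a,b,"depth",180-1000*(m-e)@x,180-1000*(m-e2)@x)
```

```text
[0.37505517 0.27086533 0.012     ] [0.38886511 0.27384414 0.024     ] [0.49429766 0.35474756 0.044     ] [0.51917715 0.24722702 0.044     ] depth 44.93047803410104 59.057271651644385
```

Request:
{"method": "carry_out", "body": {"moves": [{"x": -0.03, "y": 0.63, "z": -0.04, "rx": 0, "ry": 0, "rz": -0.94, "fingers": 0}, {"x": -0.08, "y": 0.62, "z": -0.04, "rx": 0, "ry": 0, "rz": -0.94, "fingers": 0}, {"x": -0.12, "y": 0.61, "z": -0.04, "rx": 0, "ry": 0, "rz": -0.94, "fingers": 0}, {"x": -0.17, "y": 0.6, "z": -0.04, "rx": 0, "ry": 0, "rz": -0.94, "fingers": 0}]}}

```text
t: 11.4
position: [0.4707, 0.1397, 0.1828]
tool_rot: [[0.862, 0.506, 0.008], [0.506, -0.863, 0.006], [0.01, -0.002, -1.0]]
force: [0.3, 1.3, -0.5]
gripper_width: 0.044
```

Depth comes out at about 50 mm, matching the arm's own travel, so that's good. On to the flashing.

Request:
{"method": "carry_out", "body": {"moves": [{"x": -0.2, "y": 0.59, "z": -0.04, "rx": 0, "ry": 0, "rz": -0.94, "fingers": 0}, {"x": -0.26, "y": 0.57, "z": -0.04, "rx": 0, "ry": 0, "rz": -0.94, "fingers": 0}, {"x": -0.3, "y": 0.55, "z": -0.02, "rx": 0, "ry": 0, "rz": -0.94, "fingers": 0}, {"x": -0.34, "y": 0.53, "z": 0, "rx": 0, "ry": 0, "rz": -0.94, "fingers": 0}, {"x": -0.38, "y": 0.5, "z": 0, "rx": 0, "ry": 0, "rz": -0.94, "fingers": 0}, {"x": -0.42, "y": 0.47, "z": 0, "rx": 0, "ry": 0, "rz": -0.94, "fingers": 0}, {"x": -0.45, "y": 0.44, "z": 0, "rx": 0, "ry": 0, "rz": -0.94, "fingers": 0}, {"x": -0.48, "y": 0.35, "z": 0, "rx": 0, "ry": 0, "rz": -0.94, "fingers": 0}, {"x": -0.3, "y": 0.2, "z": 0, "rx": 0, "ry": 0, "rz": -0.7, "fingers": 0}, {"x": 0, "y": 0, "z": 0, "rx": 0, "ry": 0, "rz": 0, "fingers": 0}]}}

```text
t: 12.65
position: [0.5271, -0.1917, 0.1951]
tool_rot: [[0.362, 0.932, 0.012], [0.932, -0.362, 0.002], [0.006, 0.01, -1.0]]
force: [-0.8, 0.4, 0.3]
gripper_width: 0.0441
```

```bash
python3 st.py
python3 - <<'E'
from h import *
from station import bot
s=bot.observe()
plan(s,[((.54,-.34,.2),-13)],0)
E
```

```text
12.65 [ 0.5271 -0.1917  0.1951] [ 0.148  0.668  0.204  1.83  -0.217  0.655  0.111] [[0.362, 0.932, 0.012], [0.932, -0.362, 0.002], [0.006, 0.01, -1.0]] [-0.8  0.4  0.3]
0.08474689661944736 0.48622467135197867
[{"x":-0.74,"y":0.37,"z":-0.03,"rx":0.04,"ry":-0.02,"rz":-0.6,"fingers":0},
{"x":-0.76,"y":0.33,"z":-0.03,"rx":0.04,"ry":-0.02,"rz":-0.6,"fingers":0},
{"x":-0.77,"y":0.29,"z":-0.03,"rx":0.04,"ry":-0.02,"rz":-0.6,"fingers":0}]
```

Request:
{"method": "carry_out", "body": {"moves": [{"x": -0.74, "y": 0.37, "z": -0.1, "rx": 0.04, "ry": 0, "rz": -0.6, "fingers": 0}, {"x": -0.76, "y": 0.33, "z": -0.1, "rx": 0.04, "ry": 0, "rz": -0.6, "fingers": 0}, {"x": -0.6, "y": 0.2, "z": 0, "rx": 0.04, "ry": -0.05, "rz": -0.5, "fingers": 0}, {"x": 0, "y": 0, "z": 0, "rx": 0, "ry": 0, "rz": 0, "fingers": 0}, {"x": 0, "y": 0, "z": 0, "rx": 0, "ry": 0, "rz": 0, "fingers": 0}]}}

```text
t: 13.28
position: [0.5389, -0.3216, 0.2075]
tool_rot: [[0.223, 0.975, -0.002], [0.975, -0.223, 0.007], [0.007, -0.004, -1.0]]
force: [0.2, 0.4, -0.4]
gripper_width: 0.0437
```

```bash
python3 snap.py w5
```

```text
[ 0.53886203 -0.32164795  0.20749565] [[0.223, 0.975, -0.002], [0.975, -0.223, 0.007], [0.007, -0.004, -1.0]] [[0.001, -0.958, -0.287, 0.073], [1.0, 0.001, -0.001, 0.001], [0.001, -0.287, 0.958, -0.146], [0.0, 0.0, 0.0, 1.0]] 327.69901530136644
```

View pics/w5.png

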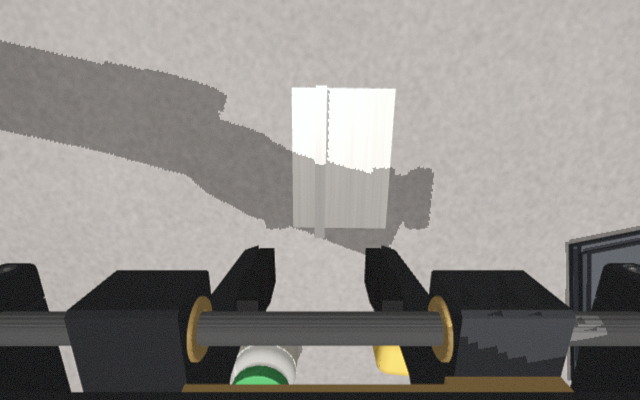

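The flange is at (292,88)-(396,89)-(386,229)-(293,229). The rib top runs (316–327,85) to (315–324,236), and the jar's cap is near (262,378).

Run:
```python
from h import *;import pickle
from station import bot
d,s=pickle.load(open("w5.pkl","rb"));Rc=wcam(d,s)
P={}
for k,u,v,z in [("fl",395.5,88.5,.003),("fr",386,229,.003),("nl",292,88,.003),("nr",293,229,.003),("r1",322,85.5,.035),("r2",319.7,236,.035),("jar",262,378,.085)]:
    P[k]=ray(d,Rc,(u,v),z);print(k,P[k].round(4))
ang=lambda a,b:np.degrees(np.arctan2(*(b-a)[[0,1]]*[-1,1]))
for a,b in(("fr","fl"),("nr","nl"),("r2","r1")):print("yaw",ang(P[a],P[b]),np.linalg.norm(P[a]-P[b]))
y=np.radians(-13);x=np.array([np.cos(y),np.sin(y),0])
c=(P["fl"]+P["fr"]+P["nl"]+P["nr"])/4-x*.0225;r=(P["r1"]+P["r2"])/2;print(c,r)
```

```text
fl [ 0.6338 -0.2486  0.003 ]
fr [ 0.5993 -0.3957  0.003 ]
nl [ 0.5319 -0.2249  0.003 ]
nr [ 0.4959 -0.3724  0.003 ]
r1 [ 0.5615 -0.2314  0.035 ]
r2 [ 0.5266 -0.3751  0.035 ]
jar [ 0.44   -0.4932  0.085 ]
yaw -13.194182604517641 0.15110188312270764
yaw -13.743634926789753 0.15180099960722382
yaw -13.630331446097816 0.14785059560522948
[ 0.54328676 -0.30535266  0.003     ] [ 0.54405144 -0.30321495  0.035     ]
```

Run:
```python
from h import *
from station import bot
plan(bot.observe(),[((.5437,-.304,.09),-13.5,3),((.5437,-.304,.035),-13.5,2)],0)
```

```text
[{"x":0.1,"y":0.01,"z":0.65,"rx":-0.02,"ry":-0.02,"rz":0.05,"fingers":0},
{"x":0.1,"y":0.01,"z":0.65,"rx":-0.02,"ry":-0.02,"rz":0.05,"fingers":0},
{"x":0.1,"y":0,"z":0.65,"rx":-0.02,"ry":-0.02,"rz":0.05,"fingers":0},
{"x":0,"y":0,"z":0.46,"rx":0,"ry":0,"rz":0,"fingers":0},
{"x":0,"y":0,"z":0.46,"rx":0,"ry":0,"rz":0,"fingers":0}]
```

Request:
{"method": "carry_out", "body": {"moves": [{"x": 0.1, "y": 0.01, "z": 0.55, "rx": -0.02, "ry": -0.02, "rz": 0.05, "fingers": 0}, {"x": 0.1, "y": 0.01, "z": 0.6, "rx": -0.02, "ry": -0.02, "rz": 0.05, "fingers": 0}, {"x": 0.1, "y": 0, "z": 0.55, "rx": -0.02, "ry": -0.02, "rz": 0.05, "fingers": 0}, {"x": 0, "y": 0, "z": 0.4, "rx": 0, "ry": 0, "rz": 0, "fingers": 0}, {"x": 0, "y": 0, "z": 0.2, "rx": 0, "ry": 0, "rz": 0, "fingers": 0}, {"x": 0, "y": 0, "z": 0, "rx": 0, "ry": 0, "rz": 0, "fingers": 0}], "newtons": 60}}

```text
t: 14.08
position: [0.5475, -0.2916, 0.0679]
tool_rot: [[0.224, 0.974, 0.003], [0.974, -0.224, 0.005], [0.006, 0.002, -1.0]]
force: [-0.2, 0.4, -0.0]
gripper_width: 0.0441
```

Run:
```python
from h import *
from station import bot
s=bot.observe();print(s["t"],s["position"],s["joint_pos"].round(2))
plan(s,[((.5437,-.304,.006),-13.5)],0)
```

```text
14.075 [ 0.54745432 -0.29160107  0.0678638 ] [ 0.36  0.92  0.11  1.71 -0.18  0.53  0.36]
[{"x":-0.11,"y":-0.01,"z":0.51,"rx":0.01,"ry":-0.04,"rz":0.06,"fingers":0},
{"x":-0.11,"y":-0.01,"z":0.52,"rx":0.01,"ry":-0.04,"rz":0.06,"fingers":0}]
```

Request:
{"method": "carry_out", "body": {"moves": [{"x": -0.1, "y": -0.01, "z": 0.25, "rx": 0.01, "ry": -0.04, "rz": 0.05, "fingers": 0}, {"x": -0.06, "y": 0, "z": 0.3, "rx": 0, "ry": 0, "rz": 0, "fingers": 0}, {"x": 0, "y": 0, "z": 0.2, "rx": 0, "ry": 0, "rz": 0, "fingers": 0}, {"x": 0, "y": 0, "z": 0.08, "rx": 0, "ry": 0, "rz": 0, "fingers": 0}, {"x": 0, "y": 0, "z": 0, "rx": 0, "ry": 0, "rz": 0, "fingers": 0}]}}

```text
t: 14.7
position: [0.5456, -0.3024, 0.0163]
tool_rot: [[0.229, 0.973, 0.004], [0.973, -0.229, 0.001], [0.002, 0.004, -1.0]]
force: [-0.5, -0.0, -0.6]
gripper_width: 0.0441
```

Run:
```python
from h import *
from station import bot
s=bot.observe();print(s["t"],s["position"])
plan(s,[((.5437,-.304,.006),-13.5)],0)
```

```text
14.7 [ 0.54562695 -0.30235548  0.01633546]
[{"x":-0.03,"y":-0.03,"z":0.17,"rx":0.05,"ry":-0.02,"rz":0.05,"fingers":0}]
```

Request:
{"method": "carry_out", "body": {"moves": [{"x": -0.03, "y": -0.03, "z": 0.1, "rx": 0.05, "ry": -0.02, "rz": 0.05, "fingers": 0}, {"x": 0, "y": 0, "z": 0.06, "rx": 0, "ry": 0, "rz": 0, "fingers": 0}, {"x": 0, "y": 0, "z": 0, "rx": 0, "ry": 0, "rz": 0, "fingers": 0}, {"x": 0, "y": 0, "z": 0, "rx": 0, "ry": 0, "rz": 0, "fingers": -1}, {"x": 0, "y": 0, "z": 0, "rx": 0, "ry": 0, "rz": 0, "fingers": -1}, {"x": 0, "y": 0, "z": 0, "rx": 0, "ry": 0, "rz": 0, "fingers": -1}, {"x": 0, "y": 0, "z": 0, "rx": 0, "ry": 0, "rz": 0, "fingers": -1}]}}

```text
t: 15.58
position: [0.5441, -0.304, 0.0073]
tool_rot: [[0.233, 0.972, 0.001], [0.972, -0.233, -0.001], [-0.001, 0.002, -1.0]]
force: [-0.8, -0.6, -0.0]
gripper_width: 0.0095
```

Run:
```python
from h import *
from station import bot
s=bot.observe();print(s["t"],s["position"],s["tool_rot"].round(4).tolist(),s["gripper_width"],s["force"])
d=dict(np.load("top0.npz"));im=d["pixels"].astype(float)
w=im[:,:,2]-im[:,:,0] # wood: red-blue large
w=cv2.GaussianBlur(w,(3,3),0)
near=[];sh=[]
for u in range(283,345):
    col=w[165:235,u]
    hi=np.median(w[190:215,u]);t=hi/2
    idx=np.where(col>t)[0];a,b=idx[0],idx[-1]
    va=165+a-(col[a]-t)/(col[a]-col[a-1]);vb=165+b+(col[b]-t)/(col[b]-col[b+1])
    near.append((u,vb));sh.append((u,va))
for n,p,z in(("near",near,.018),("sh top z.037",sh,.037)):
    q=np.array([ray(d,cam(d),x,z) for x in p]);k=np.polyfit(q[:,1],q[:,0],1)
    r=q[:,0]-np.polyval(k,q[:,1]);g=abs(r)<2.0*r.std();k=np.polyfit(q[g,1],q[g,0],1)
    print(n,"yaw",np.degrees(np.arctan(-k[0])),"x at y=0",k[1],"res",r.std())
# side edges
for row in(205,):pass
L=[];Rr=[]
for v in range(188,205):
    r=w[v,255:370];t=np.median(r[40:70])/2;i=np.where(r>t)[0];L.append((255+i[0]-.5,v));Rr.append((255+i[-1]+.5,v))
for n,p in(("left",L),("right",Rr)):
    q=np.array([ray(d,cam(d),x,.018) for x in p]);k=np.polyfit(q[:,0],q[:,1],1);print(n,np.degrees(np.arctan(k[0])),q.mean(0))
```

```text
15.575 [ 0.54414202 -0.30396807  0.00730456] [[0.2334, 0.9724, 0.0015], [0.9724, -0.2334, -0.0009], [-0.0006, 0.0017, -1.0]] 0.009528536260266 [-0.76506191 -0.64978703 -0.02413774]Traceback (most recent call last):
  File "<stdin>", line 12, in <module>
IndexError: index 70 is out of bounds for axis 0 with size 70
```

Run:
```python
from h import *
d=dict(np.load("top0.npz"));im=d["pixels"].astype(float)
w=cv2.GaussianBlur(im[:,:,2]-im[:,:,0],(3,3),0)
hi=np.median(w[212:215,290:340]);t=hi/2;print(hi)
near=[];sh=[]
for u in range(283,345):
    c=w[:,u]
    for a in range(212,228):
        if c[a]>t>=c[a+1]:near.append((u,a+(c[a]-t)/(c[a]-c[a+1])));break
    for a in range(190,168,-1):
        if c[a]>t>=c[a-1]:sh.append((u,a-(c[a]-t)/(c[a]-c[a-1])));break
for n,p,z in(("near",near,.018),("sh",sh,.037)):
    q=np.array([ray(d,cam(d),x,z) for x in p]);k=np.polyfit(q[:,1],q[:,0],1)
    r=q[:,0]-np.polyval(k,q[:,1]);g=abs(r)<2*r.std();k=np.polyfit(q[g,1],q[g,0],1)
    print(n,len(p),"yaw",np.degrees(np.arctan(-k[0])),"x at y=.02",np.polyval(k,.02),"res",r.std())
L=[];R=[]
for v in range(188,214):
    r=w[v]
    for a in range(265,285):
        if r[a]<=t<r[a+1]:L.append((a+(t-r[a])/(r[a+1]-r[a]),v));break
    for a in range(338,360):
        if r[a]>t>=r[a+1]:R.append((a+(r[a]-t)/(r[a]-r[a+1]),v));break
for n,p in(("left",L),("right",R)):
    q=np.array([ray(d,cam(d),x,.018) for x in p]);k=np.polyfit(q[:,0],q[:,1],1);print(n,len(p),np.degrees(np.arctan(k[0])),q.mean(0))
```

```text
60.78125
near 62 yaw 5.703475608846972 x at y=.02 0.5103932289218109 res 0.0002114412538017135
sh 62 yaw 5.807971255399816 x at y=.02 0.6519583471544884 res 0.000522338096173754
left 26 5.508663898450523 [0.57687928 0.15896657 0.018     ]
right 26 5.2017908111468145 [ 0.57365973 -0.12369914  0.018     ]
```

Board yaw is 5.6° and the mouth is at about (0.651, 0.025). The rib is held at 9.5 mm opening. Next I lift, then carry it over.

Request:
{"method": "carry_out", "body": {"moves": [{"x": 0, "y": 0, "z": -0.2, "rx": 0, "ry": 0, "rz": 0, "fingers": -1}, {"x": 0, "y": 0, "z": -0.5, "rx": 0, "ry": 0, "rz": 0, "fingers": -1}, {"x": 0, "y": 0, "z": -0.5, "rx": 0, "ry": 0, "rz": 0, "fingers": -1}, {"x": 0, "y": 0, "z": -0.2, "rx": 0, "ry": 0, "rz": 0, "fingers": -1}, {"x": 0, "y": 0, "z": 0, "rx": 0, "ry": 0, "rz": 0, "fingers": -1}]}}

```text
t: 16.2
position: [0.5434, -0.3035, 0.0947]
tool_rot: [[0.233, 0.972, 0.0], [0.972, -0.233, -0.0], [-0.0, 0.0, -1.0]]
force: [0.2, -0.5, -1.4]
gripper_width: 0.0093
```

Run:
```python
from h import *
from station import bot
s=bot.observe();print(s["t"],s["position"],s["joint_pos"].round(2),s["force"],s["gripper_width"])
plan(s,[((.5515,.0153,.1),5.6)],-1)
```

```text
16.2 [ 0.54343522 -0.30347277  0.09468616] [ 0.37  0.88  0.12  1.69 -0.18  0.58  0.36] [ 0.21178058 -0.45982996 -1.41531945] 0.009307803516528166
[{"x":0.87,"y":-0.18,"z":-0.01,"rx":0,"ry":0,"rz":-0.69,"fingers":-1},
{"x":0.88,"y":-0.14,"z":-0.01,"rx":0,"ry":0,"rz":-0.69,"fingers":-1},
{"x":0.88,"y":-0.09,"z":-0.01,"rx":0,"ry":0,"rz":-0.69,"fingers":-1},
{"x":0.88,"y":-0.04,"z":-0.01,"rx":0,"ry":0,"rz":-0.69,"fingers":-1},
{"x":0.89,"y":0.01,"z":-0.01,"rx":0,"ry":0,"rz":-0.69,"fingers":-1},
{"x":0.88,"y":0.06,"z":-0.01,"rx":0,"ry":0,"rz":-0.69,"fingers":-1}]
```

Request:
{"method": "carry_out", "body": {"moves": [{"x": 0.4, "y": -0.1, "z": -0.05, "rx": 0, "ry": 0, "rz": -0.5, "fingers": -1}, {"x": 0.7, "y": -0.14, "z": -0.05, "rx": 0, "ry": 0, "rz": -0.69, "fingers": -1}, {"x": 0.8, "y": -0.09, "z": -0.01, "rx": 0, "ry": 0, "rz": -0.69, "fingers": -1}, {"x": 0.8, "y": -0.04, "z": -0.01, "rx": 0, "ry": 0, "rz": -0.69, "fingers": -1}, {"x": 0.8, "y": 0.01, "z": -0.01, "rx": 0, "ry": 0, "rz": -0.69, "fingers": -1}, {"x": 0.7, "y": 0.06, "z": 0, "rx": 0, "ry": 0, "rz": -0.5, "fingers": -1}, {"x": 0.4, "y": 0.03, "z": 0, "rx": 0, "ry": 0, "rz": -0.3, "fingers": -1}, {"x": 0.1, "y": 0, "z": 0, "rx": 0, "ry": 0, "rz": 0, "fingers": -1}, {"x": 0, "y": 0, "z": 0, "rx": 0, "ry": 0, "rz": 0, "fingers": -1}]}}

```text
t: 17.32
position: [0.539, 0.0044, 0.0958]
tool_rot: [[-0.121, 0.993, -0.017], [0.993, 0.121, 0.01], [0.011, -0.015, -1.0]]
force: [0.2, 0.6, -2.4]
gripper_width: 0.0096
```

Run:
```python
from h import *
from station import bot
s=bot.observe();print(s["t"],s["position"],s["joint_pos"].round(2),s["force"],s["gripper_width"])
plan(s,[((.5515,.0153,.07),5.6)],-1)
```

```text
17.325 [0.53897425 0.00440307 0.09581384] [-0.14  0.81  0.08  1.93 -0.17  0.43  0.2 ] [ 0.20631053  0.58792162 -2.35742937] 0.009567519805377685
[{"x":0.15,"y":0.24,"z":0.43,"rx":-0.19,"ry":-0.14,"rz":0.29,"fingers":-1}]
```

Request:
{"method": "carry_out", "body": {"moves": [{"x": 0.1, "y": 0.15, "z": 0.2, "rx": -0.19, "ry": -0.14, "rz": 0.29, "fingers": -1}, {"x": 0.04, "y": 0.05, "z": 0.3, "rx": 0, "ry": 0, "rz": 0, "fingers": -1}, {"x": 0, "y": 0, "z": 0.1, "rx": 0, "ry": 0, "rz": 0, "fingers": -1}, {"x": 0, "y": 0, "z": 0, "rx": 0, "ry": 0, "rz": 0, "fingers": -1}]}}

```text
t: 17.82
position: [0.55, 0.011, 0.056]
tool_rot: [[-0.091, 0.996, -0.001], [0.996, 0.091, -0.003], [-0.003, -0.001, -1.0]]
force: [-0.4, 0.6, -1.5]
gripper_width: 0.0093
```

```bash
python3 snap.py w6;python3 - <<'E'
from h import *
from station import bot
s=bot.observe();print(s["t"],s["force"])
plan(s,[((.5515,.0153,.035),5.6)],-1)
E
```

```text
[0.54997507 0.01097865 0.05603589] [[-0.091, 0.996, -0.001], [0.996, 0.091, -0.003], [-0.003, -0.001, -1.0]] [[0.001, -0.958, -0.287, 0.073], [1.0, 0.001, -0.0, 0.0], [0.001, -0.287, 0.958, -0.146], [0.0, 0.0, 0.0, 1.0]] 327.69901530136644
17.875 [-0.47904602 -1.03937185 -1.72645453]
[{"x":0.07,"y":0.03,"z":0.36,"rx":-0.01,"ry":0.04,"rz":-0.09,"fingers":-1}]
```

View pics/w6.png

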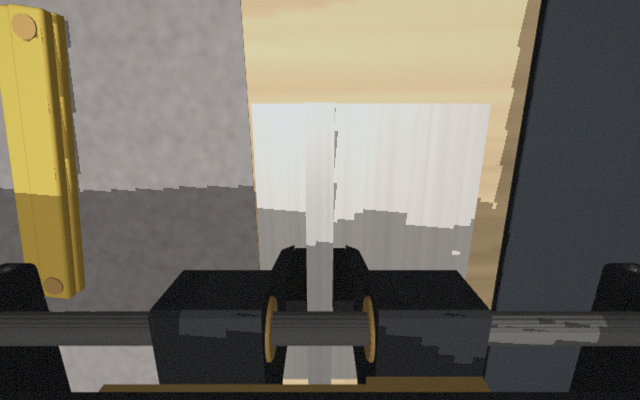

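Strip held squarely over the board: its wide edge is at (490,104)-(468,282), and the shingle edge at (540,5)-(497,290).

Run:
```python
from h import *;import pickle
d,s=pickle.load(open("w6.pkl","rb"));Rc=wcam(d,s)
for k,u,v,z in [("e1",490,104,.0517),("e2",470,270,.0517),("n1",252,104,.0517),("n2",258,250,.0517),("s1",540,5,.037),("s2",500,270,.037),("rib1",319,105,.084),("bd1",242,5,.018),("bd2",260,270,.018)]:
    print(k,ray(d,Rc,(u,v),z).round(4))
```

```text
e1 [0.6177 0.0917 0.0517]
e2 [0.627  0.0114 0.0517]
n1 [0.5138 0.0822 0.0517]
n2 [0.5191 0.0126 0.0517]
s1 [0.6368 0.1357 0.037 ]
s2 [0.6519 0.0059 0.037 ]
rib1 [0.5432 0.0844 0.084 ]
bd1 [0.5007 0.1282 0.018 ]
bd2 [ 0.5153 -0.0169  0.018 ]
```

Request:
{"method": "carry_out", "body": {"moves": [{"x": 0.05, "y": 0, "z": 0.12, "rx": 0, "ry": 0.04, "rz": -0.08, "fingers": -1}, {"x": 0, "y": 0, "z": 0.15, "rx": 0, "ry": 0, "rz": 0, "fingers": -1}, {"x": 0, "y": 0, "z": 0.08, "rx": 0, "ry": 0, "rz": 0, "fingers": -1}, {"x": 0, "y": 0, "z": 0, "rx": 0, "ry": 0, "rz": 0, "fingers": -1}]}}

```text
t: 18.38
position: [0.5501, 0.0135, 0.0344]
tool_rot: [[-0.097, 0.995, 0.0], [0.995, 0.097, 0.0], [0.0, 0.0, -1.0]]
force: [-0.6, -0.5, -1.9]
gripper_width: 0.0096
```

```bash
cat > pl.py <<'E'
import sys
from h import *
from station import bot
s=bot.observe();print(s["t"],s["position"].round(4),s["tool_rot"].round(4).tolist(),s["force"].round(1),s["torque"].round(2),s["gripper_width"])
x=np.array([.9952,.0976]);e=np.array([.651,.0251])-s["position"][:2];print("tuck mm",75-1000*e@x,"lat",1000*e@np.array([-.0976,.9952]))
a=list(map(float,sys.argv[1:]));plan(s,[(tuple(a[:3]),a[3])],-1)
E
python3 pl.py .5515 .0153 .0285 5.6
```

```text
18.375 [0.5501 0.0135 0.0344] [[-0.0966, 0.9953, 0.0004], [0.9953, 0.0966, 0.0003], [0.0003, 0.0004, -1.0]] [-0.6 -0.5 -1.9] [-0.08  0.03 -0.02] 0.009592114699832805
tuck mm -26.525925346790444 lat 1.6530626170802956
[{"x":0.03,"y":0.03,"z":0.1,"rx":0.01,"ry":0,"rz":-0.01,"fingers":-1}]
```

Request:
{"method": "carry_out", "body": {"moves": [{"x": 0.02, "y": 0, "z": 0.06, "rx": 0, "ry": 0, "rz": 0, "fingers": -1}, {"x": 0, "y": 0, "z": 0.03, "rx": 0, "ry": 0, "rz": 0, "fingers": -1}, {"x": 0, "y": 0, "z": 0, "rx": 0, "ry": 0, "rz": 0, "fingers": -1}, {"x": 0, "y": 0.12, "z": 0, "rx": 0, "ry": 0, "rz": 0, "fingers": -1}, {"x": 0, "y": 0.14, "z": 0, "rx": 0, "ry": 0, "rz": 0, "fingers": -1}, {"x": 0, "y": 0.05, "z": 0, "rx": 0, "ry": 0, "rz": 0, "fingers": -1}, {"x": 0, "y": 0, "z": 0, "rx": 0, "ry": 0, "rz": 0, "fingers": -1}]}}

```text
t: 19.25
position: [0.5711, 0.0168, 0.0293]
tool_rot: [[-0.097, 0.995, 0.003], [0.995, 0.097, 0.0], [0.0, 0.003, -1.0]]
force: [-1.0, -0.3, -2.0]
gripper_width: 0.0098
```

```bash
python3 pl.py .6082 .0209 .0285 5.6
```

```text
19.25 [0.5711 0.0168 0.0293] [[-0.0968, 0.9953, 0.0028], [0.9953, 0.0968, 0.0003], [0.0001, 0.0028, -1.0]] [-1.  -0.3 -2. ] [-0.1   0.09 -0.01] 0.009781535463624638
tuck mm -5.345297623885898 lat 0.42121062237725904
[{"x":0.01,"y":0.62,"z":0.01,"rx":0.03,"ry":0,"rz":-0.01,"fingers":-1}]
```

Request:
{"method": "carry_out", "body": {"moves": [{"x": 0, "y": 0.12, "z": 0, "rx": 0.03, "ry": 0, "rz": 0, "fingers": -1}, {"x": 0, "y": 0.12, "z": 0, "rx": 0, "ry": 0, "rz": 0, "fingers": -1}, {"x": 0, "y": 0.04, "z": 0, "rx": 0, "ry": 0, "rz": 0, "fingers": -1}, {"x": 0, "y": 0, "z": 0, "rx": 0, "ry": 0, "rz": 0, "fingers": -1}]}}

```text
t: 19.75
position: [0.5888, 0.0186, 0.0292]
tool_rot: [[-0.097, 0.995, -0.0], [0.995, 0.097, 0.0], [0.0, -0.0, -1.0]]
force: [-0.6, -0.7, -0.4]
gripper_width: 0.0093
```

```bash
python3 pl.py .6082 .0209 .0285 5.6
python3 - <<'E'
from h import *
from station import bot
d=bot.get_image("scene");u,v=map(int,proj(d,cam(d),(.64,.0,.03)))
cv2.imwrite("pics/sc2.png",cv2.resize(d["pixels"][v-40:v+40,u-55:u+55],None,fx=7,fy=7,interpolation=cv2.INTER_CUBIC))
E
```

```text
19.75 [0.5888 0.0186 0.0292] [[-0.0968, 0.9953, -0.0001], [0.9953, 0.0968, 0.0001], [0.0001, -0.0, -1.0]] [-0.6 -0.7 -0.4] [-0.05  0.03  0.01] 0.00930368350906051
tuck mm 12.506380693227698 lat 0.4275407296572735
[{"x":0.01,"y":0.32,"z":0.01,"rx":0,"ry":0,"rz":-0.01,"fingers":-1}]
```

View pics/sc2.png

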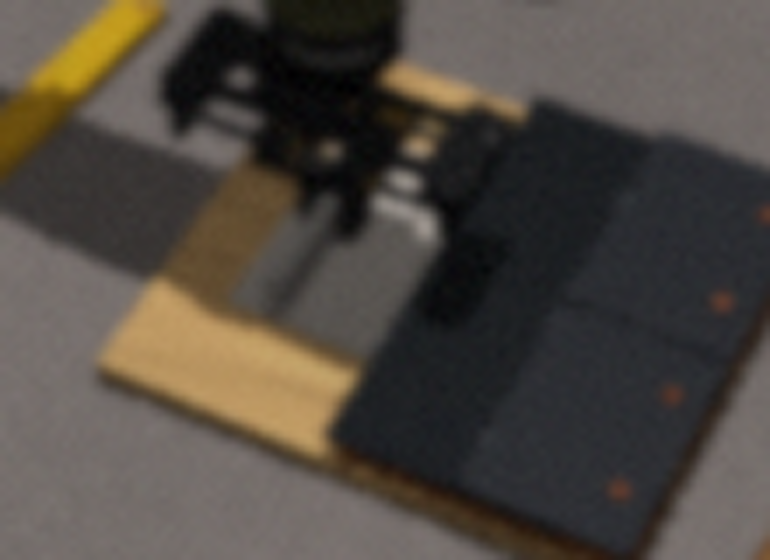

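The wide edge has gone under the shingle edge (~(400,300)), which lies flat, with no contact force. I advance to about 34 mm, then lower.

Request:
{"method": "carry_out", "body": {"moves": [{"x": 0, "y": 0.14, "z": 0, "rx": 0, "ry": 0, "rz": 0, "fingers": -1}, {"x": 0, "y": 0.14, "z": 0, "rx": 0, "ry": 0, "rz": 0, "fingers": -1}, {"x": 0, "y": 0.06, "z": 0, "rx": 0, "ry": 0, "rz": 0, "fingers": -1}, {"x": 0, "y": 0, "z": 0, "rx": 0, "ry": 0, "rz": 0, "fingers": -1}, {"x": 0, "y": 0, "z": 0.03, "rx": 0, "ry": 0, "rz": 0, "fingers": -1}, {"x": 0, "y": 0, "z": 0.03, "rx": 0, "ry": 0, "rz": 0, "fingers": -1}, {"x": 0, "y": 0, "z": 0, "rx": 0, "ry": 0, "rz": 0, "fingers": -1}]}}

```text
t: 20.68
position: [0.6099, 0.0206, 0.0253]
tool_rot: [[-0.097, 0.995, -0.001], [0.995, 0.097, 0.0], [0.0, -0.001, -1.0]]
force: [0.3, -0.3, -1.6]
gripper_width: 0.0094
```

```bash
python3 pl.py .6082 .0209 .0253 5.6
```

```text
20.675 [0.6099 0.0206 0.0253] [[-0.0967, 0.9953, -0.0008], [0.9953, 0.0967, 0.0001], [0.0002, -0.0008, -1.0]] [ 0.3 -0.3 -1.6] [-0.08  0.03  0.03] 0.009388872089202126
tuck mm 33.70994831703884 lat 0.4306885987847344
[{"x":0.01,"y":-0.03,"z":0,"rx":-0.01,"ry":0,"rz":-0.01,"fingers":-1}]
```

Tuck is about 34 mm, just at contact height. I press in small steps.

Request:
{"method": "carry_out", "body": {"moves": [{"x": 0, "y": 0, "z": 0.02, "rx": 0, "ry": 0, "rz": 0, "fingers": -1}, {"x": 0, "y": 0, "z": 0.03, "rx": 0, "ry": 0, "rz": 0, "fingers": -1}], "newtons": 60}}

```text
t: 20.92
position: [0.6099, 0.0206, 0.0252]
tool_rot: [[-0.097, 0.995, -0.001], [0.995, 0.097, 0.001], [0.001, -0.001, -1.0]]
force: [-4.9, 0.4, 17.9]
gripper_width: 0.0089
```

Request:
{"method": "carry_out", "body": {"moves": [{"x": 0, "y": 0, "z": 0.04, "rx": 0, "ry": 0, "rz": 0, "fingers": -1}]}}

```text
t: 21.05
position: [0.6099, 0.0206, 0.0252]
tool_rot: [[-0.096, 0.995, -0.0], [0.995, 0.096, 0.001], [0.001, -0.0, -1.0]]
force: [-5.8, 1.1, 21.6]
gripper_width: 0.0093
```

Request:
{"method": "carry_out", "body": {"moves": [{"x": 0, "y": 0, "z": 0.045, "rx": 0, "ry": 0, "rz": 0, "fingers": -1}, {"x": 0, "y": 0, "z": 0.045, "rx": 0, "ry": 0, "rz": 0, "fingers": -1}, {"x": 0, "y": 0, "z": 0.045, "rx": 0, "ry": 0, "rz": 0, "fingers": -1}]}}

```text
t: 21.42
position: [0.61, 0.0207, 0.0252]
tool_rot: [[-0.096, 0.995, 0.002], [0.995, 0.096, 0.002], [0.002, 0.002, -1.0]]
force: [-5.4, 0.8, 19.4]
gripper_width: 0.0096
```

```bash
python3 snap.py w7; python3 pl.py .6082 .0209 .0253 5.6
```

```text
[0.60995717 0.02067235 0.02522727] [[-0.096, 0.995, 0.002], [0.995, 0.096, 0.002], [0.002, 0.002, -1.0]] [[0.001, -0.958, -0.287, 0.073], [1.0, 0.001, -0.0, 0.0], [0.001, -0.287, 0.958, -0.146], [0.0, 0.0, 0.0, 1.0]] 327.69901530136644
21.475 [0.61   0.0207 0.0252] [[-0.0959, 0.9954, 0.0016], [0.9954, 0.0959, 0.0023], [0.0021, 0.0018, -1.0]] [-5.3  0.4 20. ] [-0.08  1.13  0.  ] 0.009253929508267545
tuck mm 33.743710344099554 lat 0.40018845583063084
[{"x":0.01,"y":-0.03,"z":0,"rx":0.02,"ry":-0.03,"rz":-0.02,"fingers":-1}]
```

View pics/w7.png

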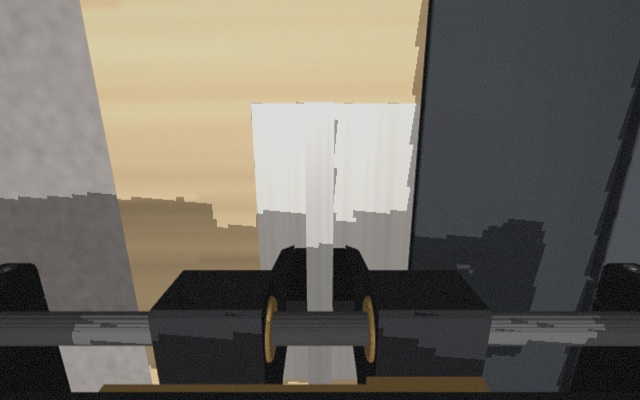

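The last view shows the strip flat on the board. Its visible part runs from the narrow edge (252,104) to the shingle edge (414,104), with the edges parallel. The push holds at 20 N, so I hand in.

```bash
python3 -c "
from station import bot
print(bot.finish_job());s=bot.observe();print(s['t'],s['position'],s['force'],s['gripper_width'])"
```

```text
the job is handed in; nothing more can be done
None
the job is handed in; nothing more can be done
```

I did the whole job in the order asked and handed it in at about 21.5 s. However, the wrist force passed the 120 N limit once, so the run may be judged a failure.

- **Force limit broken:** on the first descent to the scraper, at t ≈ 2.8 s, the fingers overshot into the roof board. The wrist read 343 N. I backed off straight away and made every later approach slowly. After that I saw nothing above about 22 N.
- **Scraper:** the blade is about 50 mm inside the slot and I let go of it there. The arm's travel gives about 51 mm. The camera gave 45 to 59 mm, depending on which height the handle end is taken at.
- **Joints near their limits:** while lining up with the slot, one wrist joint (q6) read 0.04, right at the bottom of its range, and another (q5) read −0.97 against a limit of −1. I saw no reading beyond a limit.
- **Flashing:** the strip is gripped by its rib and tucked about 34 mm under the shingle, parallel to it within the measuring accuracy. The underside is at 17.9 mm, against a board top of 18 mm, so it is flat.
- **Shingle:** it looked flat in the views, and I felt no contact force while sliding the strip in. I did not measure its lift angle.
- **At hand-in:** I was still gripping the strip (60 N set, 9.3 mm opening) and pressing down with about 20 N. There was also a side force of about 5 N and a 1.1 N m moment. I could not read the state after handing in.

I did not touch the rule, jar, bottle, hammer or tape measure.

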